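# Lock out the colony picker and set its dish under the needle

### The job

Make the colony picker safe for a needle check: turn the isolator's rotary handle clockwise to off, right to its stop, and after that swing its lockout hasp fully out so that it sticks out square from the front of the box. Only then slide the dish carrier along the picker's deck, without lifting it off, until the ink cross on the dish is right under the needle tip, and let go of it; nothing may knock the needle, and the other things on the bench must be left standing where they are.

Things in the scene. Friction and masses are not known exactly. Their poses are not given: they have to be found in the camera images.
- isolator: grey isolator enclosure lying on its back, fixed to the bench: 150 (own x) x 140 (own y) x 80 tall. Origin: centre of its underside, on the bench. Own -x is its front (towards the robot, give or take its yaw), z up. It may stand left or right of the middle
- handle (a joint): isolator handle, rad: 0 = on (bar along the box's own x), 1.571 = off, at the stop (bar across, along the box's own y). Grows turning clockwise seen from above; about 0.3 N m of friction, stays where left. Starts between 0 and 0.45
- handle_grip (a point): middle of the handle's black bar, on its vertical turning axis (20 behind the box's centre), 112 above the bench. The bar is 110 long x 18 wide x 40 tall (92 to 132 above the bench), on a round 68 wide hub. The point's x axis runs along the bar and turns with it
- hasp (a joint): lockout hasp, rad: 0 = folded along the front edge of the box's top, 1.571 = fully out, at the stop, sticking out square from the box's front. Grows turning anticlockwise seen from above; about 0.05 N m of friction, stays where left. Starts between 0 and 0.25. Counts as out above 1.35
- hasp_tab (a point): middle of the hasp's upright finger tab: a steel plate 8 thick, 30 long (along the hasp arm), 36 tall (88 to 124 above the bench), 70 from the hinge axis. The point's y axis runs along the arm away from the hinge, its x axis across the tab
- hasp_hinge (a point): point on the hasp's vertical hinge axis, at the tab's mid height (106 above the bench)
- picker: colony picker, fixed: aluminium deck 340 (own x, from -200 to +140) x 310 (own y) x 15 thick; a 32 wide column at own x = +118 carries an arm (162 to 188 above the bench) forward to a 28 wide head above the needle (head from 95 up). Origin on the bench, own -x towards the robot, give or take its yaw
- needle: the picker's fixed steel needle, 4.4 thick, pointing straight down, 42 long; origin at its tip. A push of more than 3 N counts as knocking it
- needle_tip (a point): the needle's tip, 55 above the bench (14 above the dish), at own x = +10, y = 0 of the picker
- carrier_grip (a point): centre of the upright steel fin by which the loose dish carrier is gripped: 50 long (own x) x 14 thick (own y) x 40 tall (25 to 65 above the bench). It stands on the near end of the carrier's plate, which spans -30 to +140 in x and -50 to +50 in y from this point. Site axes: x from fin to dish, z up. 45 above the bench while the plate lies on the deck
- carrier_mark (a point): centre of the black ink cross (22 wide) on the carrier's dish, 105 ahead (x) and 15 to the left (y) of the fin's centre, 41 above the bench. The carrier is a steel plate 170 x 100 x 10 thick lying loose on the deck, about 0.4 kg, with the fin at one end and a glass dish 90 across, 15.5 tall, on the other, centred 85 ahead of the fin
- jar: amber glass jar with black cap, 48 diameter x 62 tall, standing on the deck close beside the way of the carrier. Loose; leave alone. Origin: centre of its underside
- wash_bottle: white squeeze bottle with a bent spout, 64 diameter x 200 tall, standing about 150 from the isolator's handle axis on the box's own +y side. Loose; leave alone. Origin: centre of its underside
- tip_box: clear box of pipette tips, 85 x 120 x 66 tall, on the bench behind the isolator. Loose; leave alone. Origin: centre of its underside
- beaker: empty glass beaker, 74 diameter x 95 tall, far side of the bench between isolator and picker. Loose; leave alone. Origin: centre of its underside
- dish_stack: stack of three culture dishes, 90 diameter x 48 tall, on the bench in front of the isolator (the hasp swings above it). Loose; leave alone. Origin: centre of its underside
- pipette: hand pipette lying on the bench beside the isolator (its -y side), 210 long, 22 thick. Loose; leave alone. Origin: on its axis, level with its underside, 100 from its plunger end
Things that resemble listed ones, but are neither listed nor needed, are in the scene too. What is shaped like the part that bears carrier_grip but blue is not meant.

How it is judged (in metres and radians):
On the way, in this order (a step that is already met when the one before it is completed fails the run):
1. the handle is turned clockwise to off, to its stop (value of joint handle above 1.48 rad), for 0.2 s.
2. the hasp is swung fully out, the handle still off (value of joint handle above 1.48 rad and value of joint hasp above 1.35 rad), for 0.2 s.
3. the ink cross is under the needle tip, the carrier flat on the deck (all of step 2 and horizontal distance between carrier_mark and needle_tip below 0.006 m and height (world z) of carrier_grip between 0.042 and 0.05 m and angle between carrier_grip's own z axis and vertical below 0.05 rad), for 0.2 s.
At the end, for the whole second after the job is handed in: The handle is off (within 0.09 rad of its stop), the hasp is out (over 1.35 rad), and the ink cross is within 6 mm, seen from above, of the needle tip, with the carrier released, lying flat on the deck (fin centre 42 to 50 mm above the bench, tilt under 0.05 rad) (all of step 3); the robot touches nothing.
It fails at once if the hasp is swung out (over 0.6 rad) before the handle is off (value of joint hasp above 0.6 rad and value of joint handle below 1.4 rad).
It fails at once if the carrier is slid more than 25 mm before the handle is off and the hasp out (distance of carrier_grip from where it was at the start of the episode above 0.025 m and (value of joint handle below 1.4 rad or value of joint hasp below 1.3 rad)).
It fails at once if the carrier is lifted more than 15 mm off the deck (height (world z) of carrier_grip above 0.06 m).
It fails at once if the needle is knocked (over 3 N) (contact force between needle and anything else above 3 N).
It fails at once if a bystander is shifted more than 30 mm or tipped over (distance of any of jar, wash_bottle, tip_box, beaker, dish_stack, pipette from where it was at the start of the episode above 0.03 m or angle between any of jar, wash_bottle, tip_box, beaker, dish_stack, pipette's own z axis and vertical above 0.35 rad).
It also fails if it takes over 72 s, if anything falls off the work surface, if the arm or the gripper's body presses on something with over 40 N, if the wrist force passes 120 N, or if a joint passes its speed limit or range.

### The arm

A 6-joint arm with a two-finger parallel gripper is mounted at the origin on the work surface. World frame = base frame: x ahead of the robot, y to its left, z up, the work surface at z = 0. Lengths are in mm, angles in degrees, forces in N, time in s.
With the tool pointing down it reaches from about 350 to 850 mm from the base axis. Payload 8.1 kg.
Tool frame: the origin (TCP) lies at the very end of the fingers, on their centre line; the grasp point (between the pads) lies grip_depth behind it (grip_depth is the distance from the TCP to the grasp point, in mm); z points along the fingers, y is the direction in which the jaws open and shut (so a half turn about z gives the same grasp; the last joint's range is limited). The gripper opens to 85 mm and grips with 20 to 120 N. Pads are 22 mm wide; open, the fingers measure 114 mm over their backs; the gripper's body (76 mm by 85 mm) begins 54 mm behind the grasp point. The pads swing forward as they close: fully open they stand 13 mm farther back than shut.
Start: joints at [-71.872, 7.471, 85.268, -0, 87.261, -4.893], TCP at [234.665, -552.211, 231.292] pointing down, gripper open.
Joint ranges: [-169.43, 169.43], [-51.17, 129.36], [1.28, 143.12], [-76.62, 256.62], [0, 156.53], [-152.29, 152.29]. Speed limits (degrees/s): [136.94, 136.94, 159.86, 180, 180, 180].

### API

Orientations are given as [roll, pitch, yaw] about the fixed x, y, z axes, in that order (R = Rz(yaw) Ry(pitch) Rx(roll)).
In Python, from bench import * gives the robot as it stands.
- The arm moves only by the tool step_arm, never from a script. Its argument "plan" is a list of rows, each an object of numbers: "grip": the finger opening in cm, from 0 to 8.54; "tx", "ty", "tz": the shift along the tool's x, y, z in cm; "ax", "ay", "az": the turn, a rotation vector about the tool's x, y, z in degrees. In form: [{"grip": .., "tx": .., "ty": .., "tz": .., "ax": .., "ay": .., "az": ..}, ...]. A call has 1 to 8 rows; each row shifts and turns the commanded pose from where the row before left it, along the tool's axes as they then stand; what a row does not reach is not made up. A row lasts 1/12 s, in which the tool goes at most 41.7 mm and 7.16 degrees, less where a joint would pass 70% of its speed; a pose out of reach is approached as far as the arm can. A call with a gripper value outside its range is refused whole. The fingers move at their own pace and stop on an object; "newtons" is the grip in N (left out, the last holds). Time passes only in rows, so rows that do not move let the fingers close. It gives the time, the measured TCP pose, the force and the opening at its end, in the units of the state.
- sense(): the state, without advancing time (a new reading comes with each control period).
- snapshot(name): name is "scene" or "side" or "wrist"; returns the picture (420x560x3 uint8, red, green, blue); there is no depth.
- camera_model(name): a dict with "intrinsics" (3x3 intrinsics, pixels), "dist_coeffs" ([k1, k2, p1, p2, k3] as OpenCV has them; the pictures are not rectified), "pose" (4x4, takes a point from camera to world coordinates); the wrist camera has in their place "T_tool_cam" (4x4, takes a point from camera to tool coordinates, whose origin is the TCP and whose axes are the flange's). Camera axes: x right, y down, z forward; pixel columns grow to the right and rows downward; lengths in mm; the calibration is good to about 2 mm. A picture is of the moment at which its call begins: read the wrist's pose just before it. camera_model takes no time and is no camera call.
- hand_in(): hands the job in, once; it reports no verdict.
The state is a dict: "time": time; "joint_pos": joint angles; "qd": joint speeds; "joint_efforts": joint torques, N m; "tool_pos": TCP position; "tcp_rot": TCP orientation; "ft_force": force on the tool from outside, world axes, zero at the start; "wrist_torque": the same for the moment, N m; "finger_gap": finger opening in mm.
Only numpy, scipy, OpenCV 4.12 (cv2) and the standard library are available. Lean on these libraries where they do the work, as an engineer would, in place of code of your own. Each camera call takes 0.05 s, during which the arm holds its last target.

## Working session

There is one attempt and no reset: what is moved stays moved. The work goes in short steps, Python scripts to look and compute and a tool call to move; the robot and the scene stay as the last step left them, time stands still between calls to the robot, and variables do not carry over. Pictures are saved under pics/ and viewed, and the job is handed in when it is done.

Besides the shell and the picture viewer there is one more tool, called after "Call:" as name(argument=value, ...), one argument or row to a line, values as JSON. step_arm: Moves the arm, as the interface text tells. Its arguments: {"type":"object","properties":{"plan":{"type":"array","items":{"type":"object","properties":{"grip":{"type":"number"},"tx":{"type":"number"},"ty":{"type":"number"},"tz":{"type":"number"},"ax":{"type":"number"},"ay":{"type":"number"},"az":{"type":"number"}}}},"newtons":{"type":"number"}},"required":["plan"]}

```bash
ls; mkdir -p pics; python3 - <<'E'
from bench import *
import cv2
s=sense();print(s)
for n in("scene","side","wrist"):
    cv2.imwrite(f"pics/{n}0.png",snapshot(n)[:,:,::-1])
    print(n,camera_model(n))
E
```

```text
pics
{'time': 0.0, 'joint_pos': array([-7.18717542e+01,  7.51705441e+00,  8.53309837e+01, -1.47189394e-03,
        8.72590961e+01, -4.89148062e+00]), 'qd': array([-0.02737832,  0.00777017,  0.04821795, -0.02928397, -0.02183906,
       -0.01600866]), 'joint_efforts': array([ 3.05003399e-03, -5.69399285e+01, -5.00551522e+01, -6.17503974e-05,
        1.45135805e-02,  1.89205230e-05]), 'tool_pos': array([ 234.48403343, -551.6855317 ,  230.20778334]), 'tcp_rot': array([-1.79893131e+02, -7.67047687e-03,  2.30197910e+01]), 'ft_force': array([-0.59396259, -0.18504904,  1.65368165]), 'wrist_torque': array([ 0.01449528, -0.02405888, -0.02366711]), 'finger_gap': 85.26264129093786}
scene {'intrinsics': array([[463.54594249,   0.        , 275.8003076 ],
       [  0.        , 463.54594249, 211.62580356],
       [  0.        ,   0.        ,   1.        ]]), 'dist_coeffs': array([-0.08333393,  0.        ,  0.        ,  0.        ,  0.        ]), 'pose': array([[ 8.91566410e-01,  2.64269608e-01, -3.67791941e-01,
         9.96604803e+02],
       [ 4.52664871e-01, -4.94384765e-01,  7.42076963e-01,
    
[... 723 characters left out ...]
[ 0.00000000e+00,  0.00000000e+00,  0.00000000e+00,
         1.00000000e+00]])}
wrist {'intrinsics': array([[316.27024018,   0.        , 285.52607027],
       [  0.        , 316.27024018, 208.65200946],
       [  0.        ,   0.        ,   1.        ]]), 'dist_coeffs': array([-0.04598541,  0.        ,  0.        ,  0.        ,  0.        ]), 'T_tool_cam': array([[-5.16356535e-04, -9.62001166e-01, -2.73044848e-01,
         6.90705737e+01],
       [ 9.99999856e-01, -4.56380132e-04, -2.83170482e-04,
        -1.91388475e+00],
       [ 1.47798091e-04, -2.73044955e-01,  9.62001263e-01,
        -1.42490835e+02],
       [ 0.00000000e+00,  0.00000000e+00,  0.00000000e+00,
         1.00000000e+00]])}
```

View pics/scene0.png

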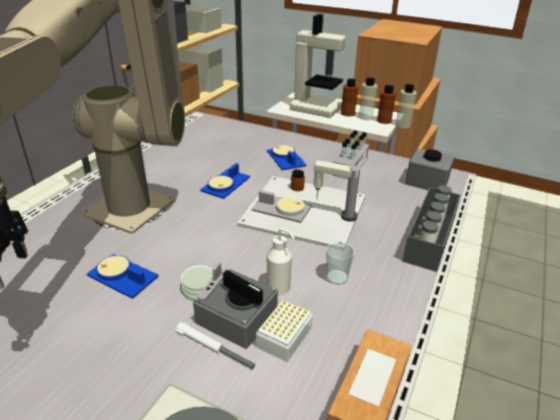

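View pics/side0.png

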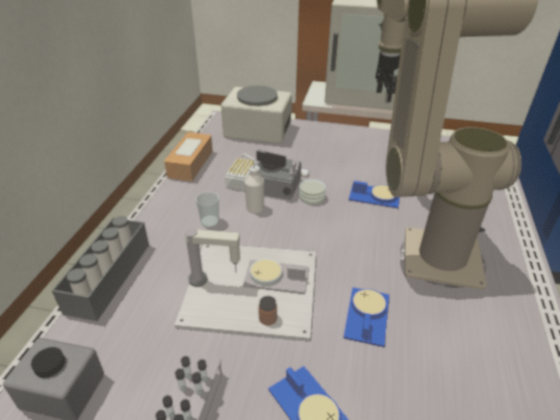

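View pics/wrist0.png

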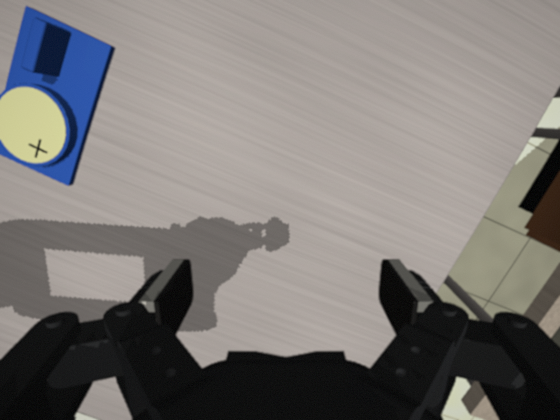

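```bash
cat > h.py <<'E'
from bench import *
import numpy as np, cv2
from scipy.spatial.transform import Rotation as Ro
def toolT(s):
    T=np.eye(4);T[:3,:3]=Ro.from_euler('xyz',s['tcp_rot'],degrees=True).as_matrix();T[:3,3]=s['tool_pos'];return T
def cam(n,s=None):
    m=camera_model(n)
    P=m['pose'] if n!='wrist' else toolT(s)@m['T_tool_cam']
    return m['intrinsics'],m['dist_coeffs'],P
def ray(c,uv):
    K,d,P=c
    p=cv2.undistortPoints(np.array([[uv]],float),K,d)[0,0]
    return P[:3,3],P[:3,:3]@np.array([p[0],p[1],1])
def at(c,uv,z):
    o,v=ray(c,uv);return (o+v*(z-o[2])/v[2])[:2].round(1)
def proj(c,X):
    K,d,P=c;Ti=np.linalg.inv(P);X=np.atleast_2d(X).astype(float)
    r,_=cv2.Rodrigues(Ti[:3,:3]);return cv2.projectPoints(X,r,Ti[:3,3],K,d)[0][:,0]
def crop(src,dst,x0,y0,x1,y1,f):
    im=cv2.imread(src)[y0:y1,x0:x1];im=cv2.resize(im,None,fx=f,fy=f,interpolation=cv2.INTER_CUBIC)
    for x in range((x0//20+1)*20,x1,20):
        cv2.putText(im,str(x),(int((x-x0)*f),10),0,.35,(0,0,255),1);cv2.line(im,(int((x-x0+.5)*f),12),(int((x-x0+.5)*f),18),(0,0,255),1)
    for y in range((y0//20+1)*20,y1,20):
        cv2.putText(im,str(y),(0,int((y-y0+.5)*f)+4),0,.35,(0,0,255),1);cv2.line(im,(24,int((y-y0+.5)*f)),(30,int((y-y0+.5)*f)),(0,0,255),1)
    cv2.imwrite(dst,im)
E
python3 - <<'E'
from h import *
crop('pics/scene0.png','pics/a1.png',160,220,320,360,5)
crop('pics/scene0.png','pics/a2.png',230,130,390,250,5)
crop('pics/side0.png','pics/a3.png',180,130,340,220,5)
crop('pics/side0.png','pics/a4.png',170,220,330,340,5)
E
```

```text
(no output)
```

View pics/a1.png

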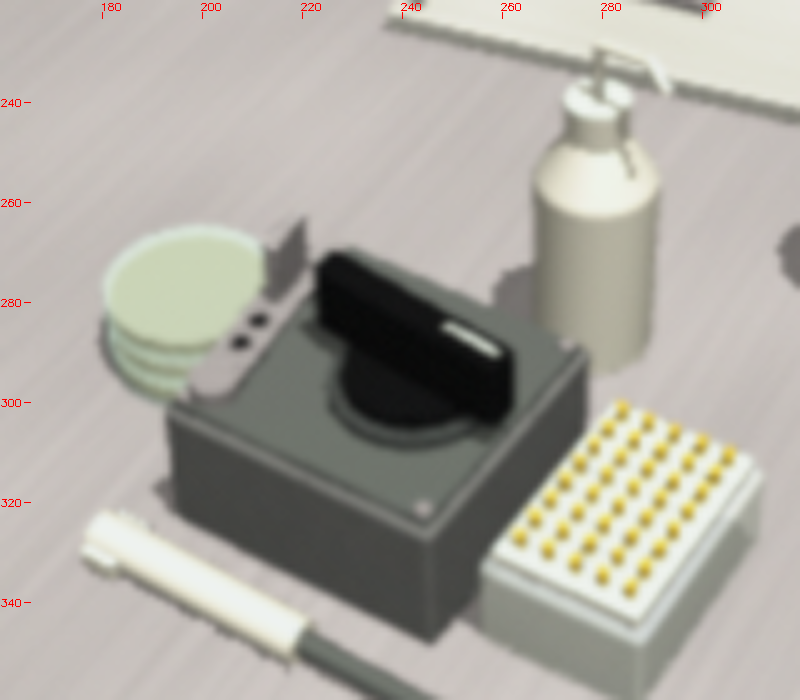

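View pics/a2.png

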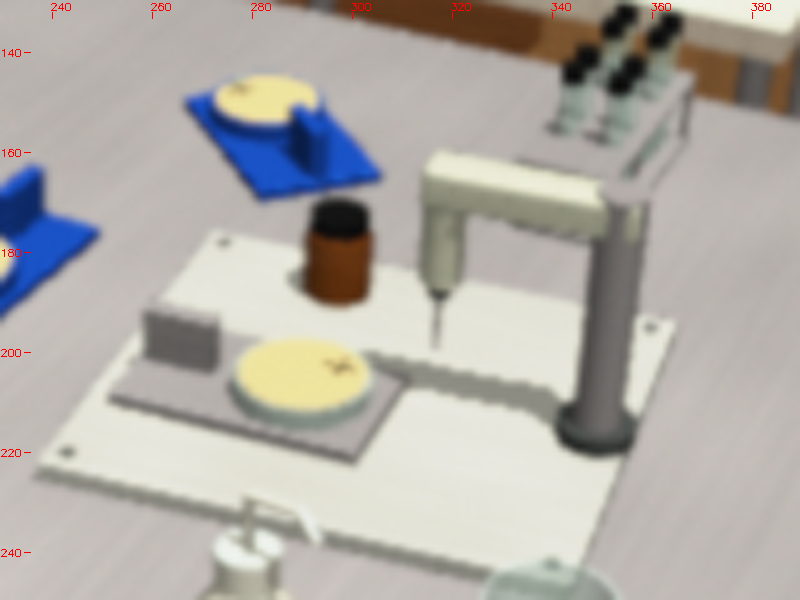

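View pics/a3.png

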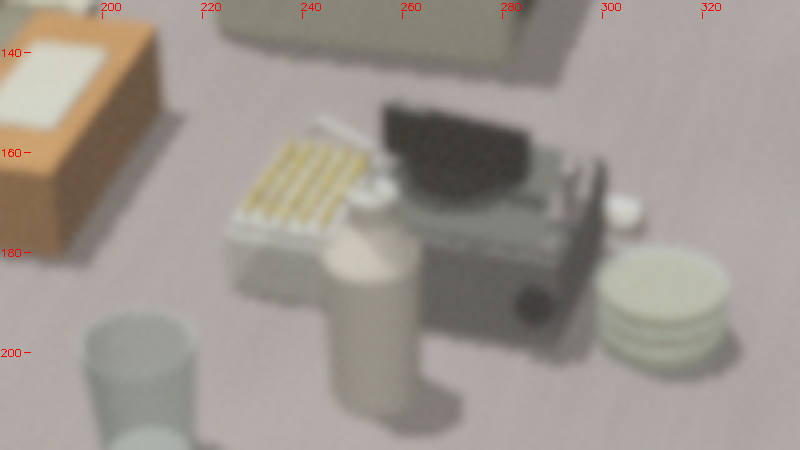

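View pics/a4.png

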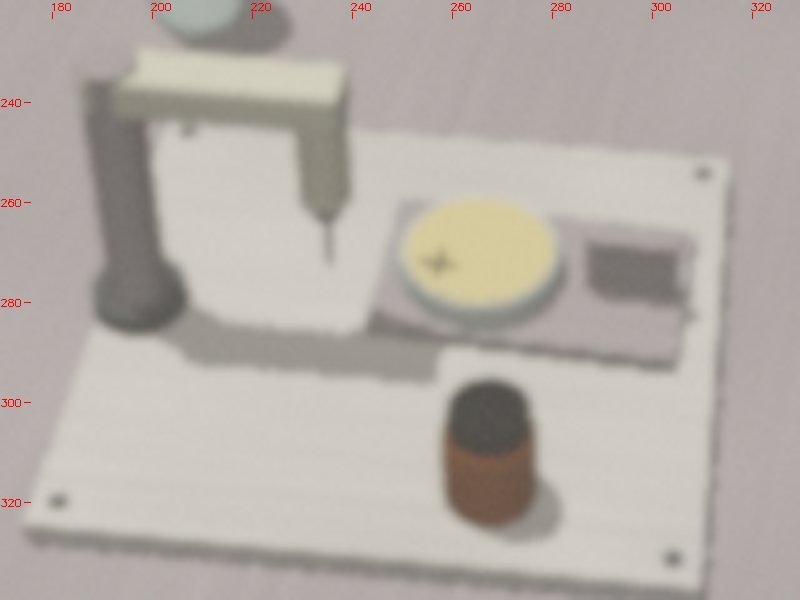

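```bash
python3 - <<'E'
from h import *
c=cam('scene');s=cam('side')
for uv in [(193.5,300.5),(244.5,325.5),(276,289.5)]: print('iso top',at(c,uv,80))
print('bot',at(c,(245.5,347.5),0), at(c,(195,323),0))
for uv in [(287,202.5),(290,160.5),(299,161),]: print('iso side',at(s,uv,80))
# picker deck corners z=15 scene
for uv in [(237.5,223),(273,175.5),(364.5,193.5),(345,245)]: print('deck',at(c,uv,15))
for uv in [(314.5,252),(310,338),(174.5,325)]: print('deck side',at(s,uv,15))
def tri(a,b):
    o1,v1=ray(c,a);o2,v2=ray(s,b);v1/=np.linalg.norm(v1);v2/=np.linalg.norm(v2)
    A=np.stack([v1,-v2],1);t=np.linalg.lstsq(A,o2-o1,rcond=None)[0];p,q=o1+v1*t[0],o2+v2*t[1];return ((p+q)/2).round(1),np.linalg.norm(p-q).round(1)
print('tip',tri((316.5,199),(234,272)))
print('needle top',tri((317,189),(233.5,263)))
print('cross',tri((297,202.5),(256.5,272)),at(c,(297,202.5),41),at(s,(256.5,272),41))
print('jar', at(c,(296.8,187),15), at(s,(266.5,319),15))
print('bottle', at(c,(278,291),0))
E
```

```text
iso top [ 491.8 -313.9]
iso top [ 633.4 -324.5]
iso top [ 643.1 -192.4]
bot [ 630.7 -319.4] [ 486.2 -312.1]
iso side [482.3 -51.7]
iso side [ 524.3 -302.3]
iso side [ 492.3 -306.6]
deck [375.2  75.3]
deck [336.5 389.9]
deck [668.9 428.8]
deck [707.  127.2]
deck side [368.6  84.4]
deck side [330.  390.8]
deck side [665.1 429.7]
tip (array([560.8, 257.4,  56.2]), np.float64(2.2))
needle top (array([559.5, 259.4,  91.9]), np.float64(2.6))
cross (array([506. , 229.7,  41.9]), np.float64(2.2)) [504.3 230.7] [507.3 229.3]
jar [446.3 357.5] [446.8 359.1]
bottle [ 613.3 -119.7]
```

```bash
cat >> h.py <<'E'
def plan(target,yaw,n,s=None):
    """rows from present pose (tool down) to world target,yaw in n rows, linear; prints cm/deg"""
    s=s or sense();p=np.array(s['tool_pos']);y0=s['tcp_rot'][2]
    dy=(yaw-y0+180)%360-180
    d=(np.array(target)-p)/n/10
    for i in range(n):
        y=np.radians(y0+dy*i/n)
        # tool x=(c,s), tool y=(s,-c), z down
        print(i,dict(tx=round(d[0]*np.cos(y)+d[1]*np.sin(y),2),ty=round(d[0]*np.sin(y)-d[1]*np.cos(y),2),tz=round(-d[2],2),az=round(-dy/n,2)))
E
python3 - <<'E'
from h import *
import bench;print([x for x in dir(bench) if not x.startswith('_')], getattr(bench,'grip_depth',None))
plan((560,-260,340),165,24)
E
```

```text
['PlanningError', 'camera_model', 'grip_depth', 'hand_in', 'sense', 'snapshot'] 18.700000000000003
0 {'tx': np.float64(1.72), 'ty': np.float64(-0.59), 'tz': np.float64(-0.46), 'az': np.float64(-5.92)}
1 {'tx': np.float64(1.78), 'ty': np.float64(-0.41), 'tz': np.float64(-0.46), 'az': np.float64(-5.92)}
2 {'tx': np.float64(1.81), 'ty': np.float64(-0.22), 'tz': np.float64(-0.46), 'az': np.float64(-5.92)}
3 {'tx': np.float64(1.82), 'ty': np.float64(-0.04), 'tz': np.float64(-0.46), 'az': np.float64(-5.92)}
4 {'tx': np.float64(1.81), 'ty': np.float64(0.15), 'tz': np.float64(-0.46), 'az': np.float64(-5.92)}
5 {'tx': np.float64(1.79), 'ty': np.float64(0.34), 'tz': np.float64(-0.46), 'az': np.float64(-5.92)}
6 {'tx': np.float64(1.75), 'ty': np.float64(0.52), 'tz': np.float64(-0.46), 'az': np.float64(-5.92)}
7 {'tx': np.float64(1.68), 'ty': np.float64(0.7), 'tz': np.float64(-0.46), 'az': np.float64(-5.92)}
8 {'tx': np.float64(1.6), 'ty': np.float64(0.87), 'tz': np.float64(-0.46), 'az': np.float64(-5.92)}
9 {'tx': np.float64(1.5), 'ty': np.float64(1.03), 'tz': np.float64(-0.46), 'az': np.float6
[... 737 characters left out ...]
loat64(0.26), 'ty': np.float64(1.8), 'tz': np.float64(-0.46), 'az': np.float64(-5.92)}
18 {'tx': np.float64(0.08), 'ty': np.float64(1.82), 'tz': np.float64(-0.46), 'az': np.float64(-5.92)}
19 {'tx': np.float64(-0.11), 'ty': np.float64(1.82), 'tz': np.float64(-0.46), 'az': np.float64(-5.92)}
20 {'tx': np.float64(-0.3), 'ty': np.float64(1.8), 'tz': np.float64(-0.46), 'az': np.float64(-5.92)}
21 {'tx': np.float64(-0.48), 'ty': np.float64(1.76), 'tz': np.float64(-0.46), 'az': np.float64(-5.92)}
22 {'tx': np.float64(-0.66), 'ty': np.float64(1.7), 'tz': np.float64(-0.46), 'az': np.float64(-5.92)}
23 {'tx': np.float64(-0.83), 'ty': np.float64(1.62), 'tz': np.float64(-0.46), 'az': np.float64(-5.92)}
```

Call:
step_arm(
  plan=[
    {"grip":8.5,"tx":1.7,"ty":-0.6,"tz":-0.5,"az":-5.9},
    {"tx":1.8,"ty":-0.4,"tz":-0.5,"az":-5.9},
    {"tx":1.8,"ty":-0.2,"tz":-0.5,"az":-5.9},
    {"tx":1.8,"ty":0,"tz":-0.5,"az":-5.9},
    {"tx":1.8,"ty":0.2,"tz":-0.5,"az":-5.9},
    {"tx":1.8,"ty":0.3,"tz":-0.5,"az":-5.9},
    {"tx":1.8,"ty":0.5,"tz":-0.5,"az":-5.9},
    {"tx":1.7,"ty":0.7,"tz":-0.5,"az":-5.9},
  ],
  newtons=40,
)

```text
invalid input
```

Call:
step_arm(
  plan=[
    {"grip":8.5,"tx":1.6,"ty":0.9,"tz":-0.5,"az":-5.9},
    {"tx":1.5,"ty":1.0,"tz":-0.5,"az":-5.9},
    {"tx":1.4,"ty":1.2,"tz":-0.5,"az":-5.9},
    {"tx":1.3,"ty":1.3,"tz":-0.5,"az":-5.9},
    {"tx":1.1,"ty":1.4,"tz":-0.5,"az":-5.9},
    {"tx":1.0,"ty":1.5,"tz":-0.5,"az":-5.9},
    {"tx":0.8,"ty":1.6,"tz":-0.5,"az":-5.9},
    {"tx":0.6,"ty":1.7,"tz":-0.5,"az":-5.9},
  ],
)

```text
invalid input
```

Call:
step_arm(
  plan=[
    {"grip":8.5,"tx":0.4,"ty":1.8,"tz":-0.4,"az":-5.9},
    {"tx":0.3,"ty":1.8,"tz":-0.4,"az":-5.9},
    {"tx":0.1,"ty":1.8,"tz":-0.4,"az":-5.9},
    {"tx":-0.1,"ty":1.8,"tz":-0.4,"az":-5.9},
    {"tx":-0.3,"ty":1.8,"tz":-0.4,"az":-5.9},
    {"tx":-0.5,"ty":1.8,"tz":-0.4,"az":-5.9},
    {"tx":-0.7,"ty":1.7,"tz":-0.4,"az":-5.9},
    {"tx":-0.8,"ty":1.6,"tz":-0.4,"az":-5.9},
  ],
)

```text
invalid input
```

```bash
python3 - <<'E'
from h import *
s=sense();print(s['time'],s['tool_pos'],s['tcp_rot'],s['joint_pos'],s['qd'])
cv2.imwrite("pics/w1.png",snapshot("wrist")[:,:,::-1])
np.save('w1.npy',toolT(s))
E
```

```text
0.15 [ 234.53400644 -551.79205007  230.4537159 ] [-1.79915020e+02 -8.88918884e-03  2.30195711e+01] [-7.18722590e+01  7.50759772e+00  8.53156115e+01  1.61200256e-03
  8.72622191e+01 -4.89191485e+00] [ 0.0244264  -0.09358335 -0.19304478 -0.08691277  0.03171501  0.01795048]
```

View pics/w1.png

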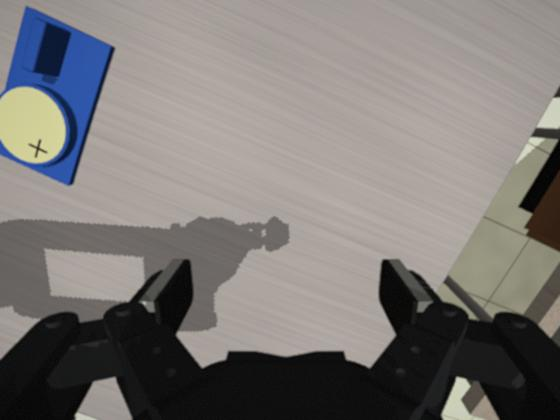

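Call:
step_arm(
  plan=[
    {"grip":8.5,"tx":1.7,"ty":-0.6,"tz":-0.5,"ax":0,"ay":0,"az":-5.9},
    {"grip":8.5,"tx":1.8,"ty":-0.4,"tz":-0.5,"ax":0,"ay":0,"az":-5.9},
    {"grip":8.5,"tx":1.8,"ty":-0.2,"tz":-0.5,"ax":0,"ay":0,"az":-5.9},
    {"grip":8.5,"tx":1.8,"ty":0,"tz":-0.5,"ax":0,"ay":0,"az":-5.9},
    {"grip":8.5,"tx":1.8,"ty":0.2,"tz":-0.5,"ax":0,"ay":0,"az":-5.9},
    {"grip":8.5,"tx":1.8,"ty":0.3,"tz":-0.5,"ax":0,"ay":0,"az":-5.9},
    {"grip":8.5,"tx":1.8,"ty":0.5,"tz":-0.5,"ax":0,"ay":0,"az":-5.9},
    {"grip":8.5,"tx":1.7,"ty":0.7,"tz":-0.5,"ax":0,"ay":0,"az":-5.9},
  ],
  newtons=40,
)

```text
time: 0.87
tool_pos: [344.1, -454.2, 271.3]
tcp_rot: [-180.0, -0.0, 70.5]
ft_force: [-0.1, -0.8, 0.4]
finger_gap: 85.2
```

Call:
step_arm(
  plan=[
    {"grip":8.5,"tx":1.6,"ty":0.9,"tz":-0.5,"ax":0,"ay":0,"az":-5.9},
    {"grip":8.5,"tx":1.5,"ty":1.0,"tz":-0.5,"ax":0,"ay":0,"az":-5.9},
    {"grip":8.5,"tx":1.4,"ty":1.2,"tz":-0.5,"ax":0,"ay":0,"az":-5.9},
    {"grip":8.5,"tx":1.3,"ty":1.3,"tz":-0.5,"ax":0,"ay":0,"az":-5.9},
    {"grip":8.5,"tx":1.1,"ty":1.4,"tz":-0.5,"ax":0,"ay":0,"az":-5.9},
    {"grip":8.5,"tx":1.0,"ty":1.5,"tz":-0.5,"ax":0,"ay":0,"az":-5.9},
    {"grip":8.5,"tx":0.8,"ty":1.6,"tz":-0.5,"ax":0,"ay":0,"az":-5.9},
    {"grip":8.5,"tx":0.6,"ty":1.7,"tz":-0.5,"ax":0,"ay":0,"az":-5.9},
  ],
)

```text
time: 1.53
tool_pos: [451.7, -357.2, 311.3]
tcp_rot: [-180.0, -0.0, 117.7]
ft_force: [0.5, -0.6, 0.3]
finger_gap: 85.0
```

Call:
step_arm(
  plan=[
    {"grip":8.5,"tx":0.4,"ty":1.8,"tz":-0.4,"ax":0,"ay":0,"az":-5.9},
    {"grip":8.5,"tx":0.3,"ty":1.8,"tz":-0.4,"ax":0,"ay":0,"az":-5.9},
    {"grip":8.5,"tx":0.1,"ty":1.8,"tz":-0.4,"ax":0,"ay":0,"az":-5.9},
    {"grip":8.5,"tx":-0.1,"ty":1.8,"tz":-0.4,"ax":0,"ay":0,"az":-5.9},
    {"grip":8.5,"tx":-0.3,"ty":1.8,"tz":-0.4,"ax":0,"ay":0,"az":-5.9},
    {"grip":8.5,"tx":-0.5,"ty":1.8,"tz":-0.4,"ax":0,"ay":0,"az":-5.9},
    {"grip":8.5,"tx":-0.7,"ty":1.7,"tz":-0.4,"ax":0,"ay":0,"az":-5.9},
    {"grip":8.5,"tx":-0.8,"ty":1.6,"tz":-0.4,"ax":0,"ay":0,"az":-5.9},
  ],
)

```text
time: 2.2
tool_pos: [561.0, -260.4, 343.2]
tcp_rot: [180.0, -0.0, 164.9]
ft_force: [0.2, -0.5, -0.3]
finger_gap: 84.9
```

```bash
cat >> h.py <<'E'
def shot(name):
    s=sense();print(round(s['time'],2),s['tool_pos'].round(1),s['tcp_rot'].round(2),s['joint_pos'].round(1),'qd',abs(s['qd']).max().round(2),'F',s['ft_force'].round(1),s['finger_gap'].round(1))
    cv2.imwrite(f"pics/{name}.png",snapshot("wrist")[:,:,::-1])
    np.save(f'{name}.npy',toolT(s))
def wcam(name):
    m=camera_model('wrist');return m['intrinsics'],m['dist_coeffs'],np.load(f'{name}.npy')@m['T_tool_cam']
E
python3 - <<'E'
from h import *
shot('w1')
E
```

```text
Traceback (most recent call last):
  File "h.py", line 36, in shot
    s=sense();print(round(s['time'],2),s['tool_pos'].round(1),s['tcp_rot'].round(2),s['joint_pos'].round(1),'qd',abs(s['qd']).max().round(2),'F',s['ft_force'].round(1),s['finger_gap'].round(1))
                                                                                                                                                                        ^^^^^^^^^^^^^^^^^^^^^
AttributeError: 'float' object has no attribute 'round'
```

```bash
sed -i "s/s\['finger_gap'\].round(1))/round(float(s['finger_gap']),1))/" h.py
python3 - <<'E'
from h import *
shot('w1')
E
```

```text
2.2 [ 561.  -260.4  343.2] [ 1.7999e+02 -2.0000e-02  1.6492e+02] [ -29.6    9.4   71.6    0.    99.  -104.6] qd 51.34 F [ 0.2 -0.5 -0.3] 84.9
```

View pics/w1.png

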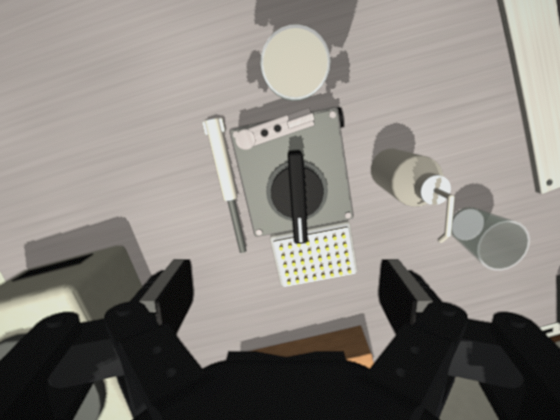

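```bash

python3 - <<'E'
from h import *
shot('w2')
crop('pics/w2.png','pics/w2c.png',190,90,350,260,4.7)
E
```

```text
2.25 [ 563.1 -258.1  343.9] [1.7991e+02 7.0000e-02 1.6549e+02] [-2.940e+01  9.500e+00  7.140e+01  1.000e-01  9.900e+01 -1.049e+02] qd 9.09 F [-1.   2.2  1. ] 84.9
```

View pics/w2c.png

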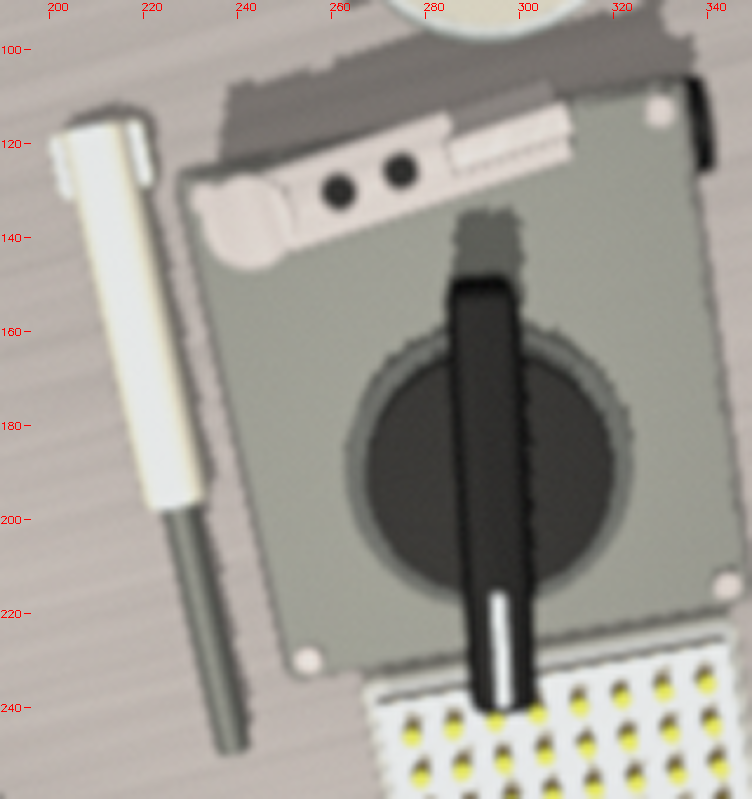

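```bash

python3 - <<'E'
from h import *
c=wcam('w2')
for uv in [(228.5,127),(251,233),(336.5,107.5),(347,220)]: print('box',at(c,uv,80))
for uv in [(291.8,150.5),(297.5,241)]: print('bar top',at(c,uv,132))
print('hub',at(c,(293,190),92),at(c,(266.5,190),92),at(c,(318.5,188),92))
print('hinge',at(c,(243,137),86)); print('holes',at(c,(259.7,130.3),84),at(c,(273,125.7),84))
for uv in[(284,122.5),(310,115),(286,126),(310.5,120)]: print('tab',at(c,uv,124))
print('stack',at(c,(295.5,62),48))
# model overlay
E
```

```text
box [ 486.5 -310. ]
box [ 628.8 -322. ]
box [ 497.6 -174.4]
box [ 643.5 -191.2]
bar top [ 529.7 -240.4]
bar top [ 635.5 -260.2]
hub [ 582.3 -251.4] [ 573.8 -284.1] [ 587.9 -219.3]
hinge [ 502.8 -295.1]
holes [ 500.3 -273. ] [ 499.1 -255.6]
tab [ 498.4 -241.3]
tab [ 497.8 -211.5]
tab [ 502.6 -240.1]
tab [ 503.2 -212.2]
stack [ 429.6 -208.3]
```

```bash

python3 - <<'E'
from h import *
s=sense();print(s['tool_pos'],s['tcp_rot'])
plan((583.5,-251,200),169.4,6)
E
```

```text
[ 562.07418417 -259.25612536  343.59332044] [1.79959173e+02 4.27392457e-02 1.64970959e+02]
0 {'tx': np.float64(-0.31), 'ty': np.float64(0.23), 'tz': np.float64(2.39), 'az': np.float64(-0.74)}
1 {'tx': np.float64(-0.31), 'ty': np.float64(0.22), 'tz': np.float64(2.39), 'az': np.float64(-0.74)}
2 {'tx': np.float64(-0.31), 'ty': np.float64(0.22), 'tz': np.float64(2.39), 'az': np.float64(-0.74)}
3 {'tx': np.float64(-0.32), 'ty': np.float64(0.21), 'tz': np.float64(2.39), 'az': np.float64(-0.74)}
4 {'tx': np.float64(-0.32), 'ty': np.float64(0.21), 'tz': np.float64(2.39), 'az': np.float64(-0.74)}
5 {'tx': np.float64(-0.32), 'ty': np.float64(0.21), 'tz': np.float64(2.39), 'az': np.float64(-0.74)}
```

Call:
step_arm(
  plan=[
    {"grip":8.5,"tx":-0.3,"ty":0.2,"tz":2.4,"ax":0,"ay":0,"az":-0.7},
    {"grip":8.5,"tx":-0.3,"ty":0.2,"tz":2.4,"ax":0,"ay":0,"az":-0.7},
    {"grip":8.5,"tx":-0.3,"ty":0.2,"tz":2.4,"ax":0,"ay":0,"az":-0.7},
    {"grip":8.5,"tx":-0.3,"ty":0.2,"tz":2.4,"ax":0,"ay":0,"az":-0.7},
    {"grip":8.5,"tx":-0.3,"ty":0.2,"tz":2.4,"ax":0,"ay":0,"az":-0.8},
    {"grip":8.5,"tx":-0.4,"ty":0.2,"tz":2.4,"ax":0,"ay":0,"az":-0.8},
    {"grip":8.5,"tx":0,"ty":0,"tz":0,"ax":0,"ay":0,"az":0},
    {"grip":8.5,"tx":0,"ty":0,"tz":0,"ax":0,"ay":0,"az":0},
  ],
)

```text
time: 2.97
tool_pos: [580.2, -253.7, 197.4]
tcp_rot: [179.9, -0.2, 168.9]
ft_force: [0.6, -0.0, 0.9]
finger_gap: 85.0
```

```bash

python3 - <<'E'
from h import *
shot('w3')
E
```

```text
2.97 [ 580.2 -253.7  197.4] [179.94  -0.25 168.91] [ -28.2   13.8   81.7   -0.    84.8 -107.2] qd 3.27 F [ 0.6 -0.   0.9] 85.0
```

View pics/w3.png

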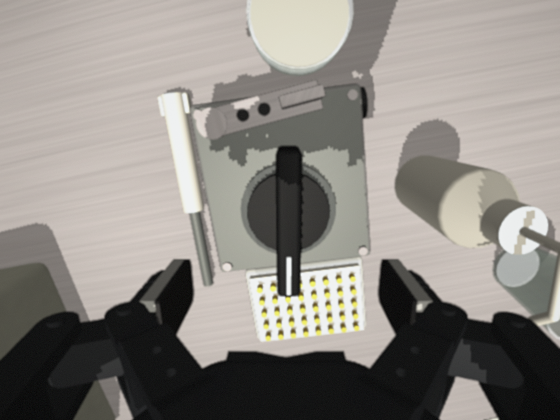

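```bash

python3 - <<'E'
from h import *
c=wcam('w3')
crop('pics/w3.png','pics/w3c.png',190,80,380,310,3.4)
for uv in [(287.8,148),(289.3,296)]: print('bar top',at(c,uv,132))
print('hub',at(c,(288,209),92))
for uv in [(196,105),(361,87),(369,254),(222,271)]: print('box',at(c,uv,80))
s=sense();print(s['tool_pos'],s['tcp_rot'])
E
```

```text
bar top [ 529.1 -240.6]
bar top [ 635.7 -260.1]
hub [ 580.6 -250.1]
box [ 486.3 -305.6]
box [ 498.1 -176. ]
box [ 638.9 -187.5]
box [ 629.7 -320.5]
[ 581.24869947 -254.31437978  199.7440844 ] [-1.79997702e+02 -3.95505212e-02  1.68920030e+02]
```

View pics/w3c.png

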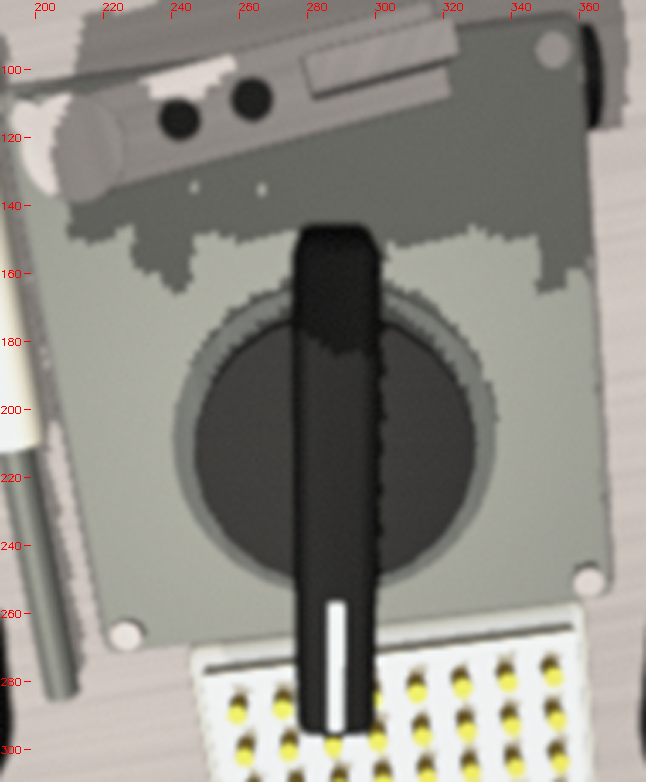

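Call:
step_arm(
  plan=[
    {"grip":8.5,"tx":-0.05,"ty":0.2,"tz":2.0,"ax":0,"ay":0,"az":-0.7},
    {"grip":8.5,"tx":0,"ty":0.2,"tz":2.0,"ax":0,"ay":0,"az":0},
    {"grip":8.5,"tx":0,"ty":0,"tz":2.0,"ax":0,"ay":0,"az":0},
    {"grip":8.5,"tx":0,"ty":0,"tz":2.0,"ax":0,"ay":0,"az":0},
    {"grip":8.5,"tx":0,"ty":0,"tz":1.8,"ax":0,"ay":0,"az":0},
    {"grip":8.5,"tx":0,"ty":0,"tz":0,"ax":0,"ay":0,"az":0},
    {"grip":8.5,"tx":0,"ty":0,"tz":0,"ax":0,"ay":0,"az":0},
    {"grip":3,"tx":0,"ty":0,"tz":0,"ax":0,"ay":0,"az":0},
  ],
)

```text
time: 3.68
tool_pos: [584.3, -251.0, 104.2]
tcp_rot: [-179.9, 0.2, 169.7]
ft_force: [0.0, 0.5, -0.1]
finger_gap: 75.3
```

```bash

python3 - <<'E'
from h import *
shot('w4')
E
```

```text
3.68 [ 584.3 -251.   104.2] [-179.93    0.2   169.69] [ -27.9   17.8   86.9   -0.    75.  -107.6] qd 0.39 F [ 0.   0.5 -0.1] 75.3
```

View pics/w4.png

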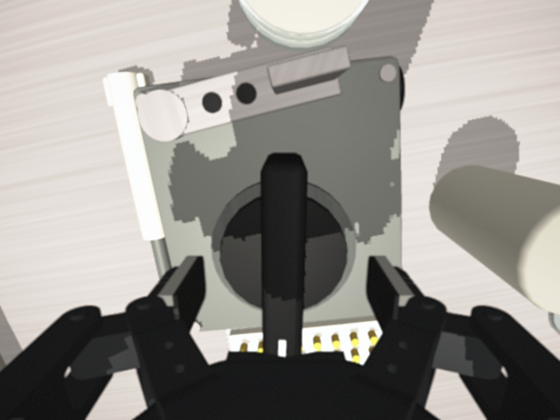

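Call:
step_arm(
  plan=[
    {"grip":1.5,"tx":0,"ty":0,"tz":0,"ax":0,"ay":0,"az":0},
    {"grip":1.5,"tx":0,"ty":0,"tz":0,"ax":0,"ay":0,"az":0},
    {"grip":1.5,"tx":0,"ty":0,"tz":0,"ax":0,"ay":0,"az":0},
    {"grip":1.5,"tx":0,"ty":0,"tz":0,"ax":0,"ay":0,"az":0},
    {"grip":1.5,"tx":0,"ty":0,"tz":0,"ax":0,"ay":0,"az":0},
    {"grip":1.5,"tx":0,"ty":0,"tz":0,"ax":0,"ay":0,"az":0},
    {"grip":1.5,"tx":0,"ty":0,"tz":0,"ax":0,"ay":0,"az":0},
  ],
  newtons=50,
)

```text
time: 4.32
tool_pos: [583.0, -252.0, 102.4]
tcp_rot: [-179.9, 0.1, 169.7]
ft_force: [-2.7, -6.2, 3.6]
finger_gap: 17.0
```

Call:
step_arm(
  plan=[
    {"grip":1.5,"tx":0,"ty":0,"tz":0,"ax":0,"ay":0,"az":4},
    {"grip":1.5,"tx":0,"ty":0,"tz":0,"ax":0,"ay":0,"az":5},
    {"grip":1.5,"tx":0,"ty":0,"tz":0,"ax":0,"ay":0,"az":5},
    {"grip":1.5,"tx":0,"ty":0,"tz":0,"ax":0,"ay":0,"az":5},
    {"grip":1.5,"tx":0,"ty":0,"tz":0,"ax":0,"ay":0,"az":5},
    {"grip":1.5,"tx":0,"ty":0,"tz":0,"ax":0,"ay":0,"az":5},
  ],
)

```text
time: 4.82
tool_pos: [583.4, -251.2, 102.4]
tcp_rot: [-180.0, 0.1, 140.5]
ft_force: [-0.3, -3.6, 2.6]
finger_gap: 17.3
```

```bash

python3 - <<'E'
from h import *
s=sense();print(s['tool_pos'],s['tcp_rot'],s['ft_force'],s['wrist_torque'],s['finger_gap'],s['joint_pos'])
E
```

```text
[ 583.41291938 -251.21081933  102.37801804] [-1.79968340e+02  1.30620206e-01  1.40469200e+02] [-0.30596445 -3.64160756  2.59294627] [-0.26016237 -0.09246729  0.30233272] 17.283937921442032 [-2.78864170e+01  1.79170530e+01  8.70157022e+01 -5.94116982e-02
  7.49457108e+01 -7.83402110e+01]
```

Call:
step_arm(
  plan=[
    {"grip":1.5,"tx":0,"ty":0,"tz":0,"ax":0,"ay":0,"az":6},
    {"grip":1.5,"tx":0,"ty":0,"tz":0,"ax":0,"ay":0,"az":6},
    {"grip":1.5,"tx":0,"ty":0,"tz":0,"ax":0,"ay":0,"az":6},
    {"grip":1.5,"tx":0,"ty":0,"tz":0,"ax":0,"ay":0,"az":6},
    {"grip":1.5,"tx":0,"ty":0,"tz":0,"ax":0,"ay":0,"az":6},
    {"grip":1.5,"tx":0,"ty":0,"tz":0,"ax":0,"ay":0,"az":6},
    {"grip":1.5,"tx":0,"ty":0,"tz":0,"ax":0,"ay":0,"az":6},
    {"grip":1.5,"tx":0,"ty":0,"tz":0,"ax":0,"ay":0,"az":6},
  ],
)

```text
time: 5.48
tool_pos: [584.7, -250.6, 102.4]
tcp_rot: [179.8, 0.1, 92.5]
ft_force: [6.8, -2.2, -1.3]
finger_gap: 17.1
```

Call:
step_arm(
  plan=[
    {"grip":1.5,"tx":0,"ty":0,"tz":0,"ax":0,"ay":0,"az":3},
    {"grip":1.5,"tx":0,"ty":0,"tz":0,"ax":0,"ay":0,"az":3},
    {"grip":1.5,"tx":0,"ty":0,"tz":0,"ax":0,"ay":0,"az":2},
    {"grip":1.5,"tx":0,"ty":0,"tz":0,"ax":0,"ay":0,"az":0},
  ],
)

```text
time: 5.82
tool_pos: [584.9, -250.5, 102.4]
tcp_rot: [179.8, 0.1, 84.7]
ft_force: [7.5, -1.1, -1.7]
finger_gap: 17.4
```

```bash

python3 - <<'E'
from h import *
s=sense();print(s['tool_pos'],s['tcp_rot'],s['ft_force'],s['wrist_torque'],s['finger_gap'],s['joint_pos'])
E
```

```text
[ 584.90445362 -250.53960978  102.42212771] [1.79754822e+02 8.49385071e-02 8.46922418e+01] [ 7.46692065 -1.11480674 -1.68025344] [-0.31268956 -1.09231987  1.25493999] 17.430299397311625 [-2.78116366e+01  1.79432025e+01  8.69792573e+01  1.59262547e-02
  7.48185228e+01 -2.25081961e+01]
```

Call:
step_arm(
  plan=[
    {"grip":1.5,"tx":0,"ty":0,"tz":0,"ax":0,"ay":0,"az":1.5},
    {"grip":1.5,"tx":0,"ty":0,"tz":0,"ax":0,"ay":0,"az":0},
    {"grip":1.5,"tx":0,"ty":0,"tz":0,"ax":0,"ay":0,"az":0},
  ],
)

```text
time: 6.07
tool_pos: [584.9, -250.4, 102.5]
tcp_rot: [179.8, 0.1, 83.4]
ft_force: [6.3, -1.2, -1.1]
finger_gap: 17.2
```

```bash

python3 - <<'E'
from h import *
s=sense();print(s['tool_pos'],s['tcp_rot'],s['ft_force'],s['wrist_torque'],s['finger_gap'])
E
```

```text
[ 584.89843087 -250.37953399  102.49282576] [1.79761080e+02 7.60014862e-02 8.33508662e+01] [ 6.26987901 -1.2019822  -1.10482546] [-0.14996554 -1.02491558  1.57498799] 17.238957196212716
```

Call:
step_arm(
  plan=[
    {"grip":5,"tx":0,"ty":0,"tz":0,"ax":0,"ay":0,"az":0},
    {"grip":5,"tx":0,"ty":0,"tz":0,"ax":0,"ay":0,"az":0},
    {"grip":5,"tx":0,"ty":0,"tz":0,"ax":0,"ay":0,"az":0},
    {"grip":5,"tx":0,"ty":0,"tz":0,"ax":0,"ay":0,"az":0},
    {"grip":5,"tx":0,"ty":0,"tz":-1,"ax":0,"ay":0,"az":0},
    {"grip":5,"tx":0,"ty":0,"tz":-2.5,"ax":0,"ay":0,"az":0},
    {"grip":5,"tx":0,"ty":0,"tz":-3,"ax":0,"ay":0,"az":0},
    {"grip":5,"tx":0,"ty":0,"tz":-3,"ax":0,"ay":0,"az":0},
  ],
)

```text
time: 6.73
tool_pos: [582.2, -249.9, 197.3]
tcp_rot: [-179.9, -0.0, 83.2]
ft_force: [0.7, -0.4, 0.1]
finger_gap: 49.8
```

```bash

python3 - <<'E'
from h import *
shot('w5')
E
```

```text
6.73 [ 582.2 -249.9  197.3] [-1.7991e+02 -3.0000e-02  8.3210e+01] [-27.9  13.7  81.9  -0.   84.6 -21.1] qd 35.93 F [ 0.7 -0.4  0.1] 49.8
```

View pics/w5.png

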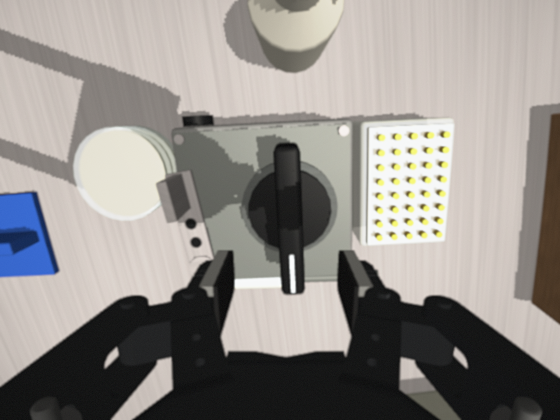

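```bash

python3 - <<'E'
from h import *
shot('w6')
crop('pics/w6.png','pics/w6c.png',60,100,380,310,2.5)
E
```

```text
6.78 [ 585.4 -251.5  206.1] [179.5    0.19  83.21] [-27.9  13.3  81.3   0.   84.8 -21.1] qd 6.38 F [ 1.4 -0.9  6.1] 49.9
```

View pics/w6c.png

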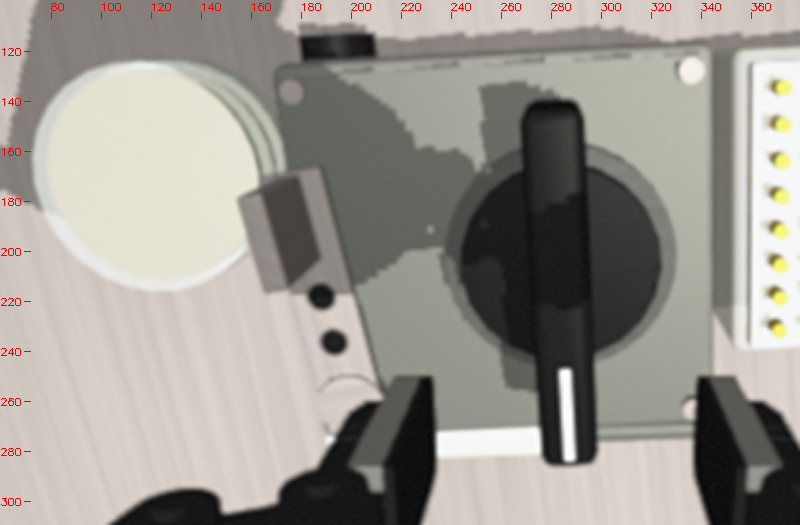

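```bash

python3 - <<'E'
from h import *
c=wcam('w6')
f=lambda a,b:np.degrees(np.arctan2(*(b-a)[::-1]))
a,b=at(c,(287,284),132),at(c,(278.8,141),132);print('bar',a,b,(a+b)/2,f(a,b))
a,b=at(c,(341,273),80),at(c,(342,121),80);print('boxback',a,b,f(a,b))
a,b=at(c,(170.5,127),80),at(c,(342,121),80);print('boxtop',a,b,f(a,b))
for uv in[(155,179),(187.5,166.5)]: print('tab top far?',at(c,uv,124))
for uv in [(188,218),(193.5,236),(199,262)]: print('arm',at(c,uv,86))
for uv in [(155,179),(165.5,216),(187.5,166.5),(199,215)]: print('tabcorner z124/86',at(c,uv,124),at(c,uv,86))
E
```

```text
bar [ 580.  -302.1] [ 587.1 -194.9] [ 583.55 -248.5 ] 86.21075771053526
boxback [ 629.1 -326.2] [ 639.7 -188.4] 85.60129464500446
boxtop [ 498.6 -176. ] [ 639.7 -188.4] -5.022304041255931
tab top far? [ 494.9 -211.1]
tab top far? [ 520.2 -205.1]
arm [ 499.4 -253.6]
arm [ 500.9 -270.7]
arm [ 500.8 -296.1]
tabcorner z124/86 [ 494.9 -211.1] [ 478.5 -216.3]
tabcorner z124/86 [ 496.3 -239.5] [ 480.2 -249.5]
tabcorner z124/86 [ 520.2 -205.1] [ 508.1 -209.3]
tabcorner z124/86 [ 521.4 -241.7] [ 509.5 -252.1]
```

```bash

python3 - <<'E'
from h import *
s=sense();print(s['tool_pos'],s['tcp_rot'])
plan((500,-226,180),90,4)
E
```

```text
[ 586.00673407 -251.79532553  204.48493326] [179.40778876   0.23021042  83.21240973]
0 {'tx': np.float64(0.39), 'ty': np.float64(-2.21), 'tz': np.float64(0.61), 'az': np.float64(-1.7)}
1 {'tx': np.float64(0.45), 'ty': np.float64(-2.2), 'tz': np.float64(0.61), 'az': np.float64(-1.7)}
2 {'tx': np.float64(0.52), 'ty': np.float64(-2.18), 'tz': np.float64(0.61), 'az': np.float64(-1.7)}
3 {'tx': np.float64(0.58), 'ty': np.float64(-2.17), 'tz': np.float64(0.61), 'az': np.float64(-1.7)}
```

Call:
step_arm(
  plan=[
    {"grip":5,"tx":0.4,"ty":-2.2,"tz":0.6,"ax":0,"ay":0,"az":-1.7},
    {"grip":5,"tx":0.5,"ty":-2.2,"tz":0.6,"ax":0,"ay":0,"az":-1.7},
    {"grip":5,"tx":0.5,"ty":-2.2,"tz":0.6,"ax":0,"ay":0,"az":-1.7},
    {"grip":5,"tx":0.6,"ty":-2.2,"tz":0.6,"ax":0,"ay":0,"az":-1.7},
    {"grip":5,"tx":0,"ty":0,"tz":0,"ax":0,"ay":0,"az":0},
    {"grip":5,"tx":0,"ty":0,"tz":0,"ax":0,"ay":0,"az":0},
    {"grip":5,"tx":0,"ty":0,"tz":0,"ax":0,"ay":0,"az":0},
  ],
)

```text
time: 7.42
tool_pos: [497.4, -224.1, 173.3]
tcp_rot: [179.9, 0.0, 90.0]
ft_force: [-0.6, 0.2, 0.2]
finger_gap: 50.0
```

```bash

python3 - <<'E'
from h import *
shot('w7')
crop('pics/w7.png','pics/w7c.png',190,80,450,310,3)
E
```

```text
7.42 [ 497.4 -224.1  173.3] [1.7991e+02 5.0000e-02 8.9970e+01] [-29.6   0.9  98.3   0.   80.7 -29.6] qd 1.64 F [-0.6  0.2  0.2] 50.0
```

View pics/w7c.png

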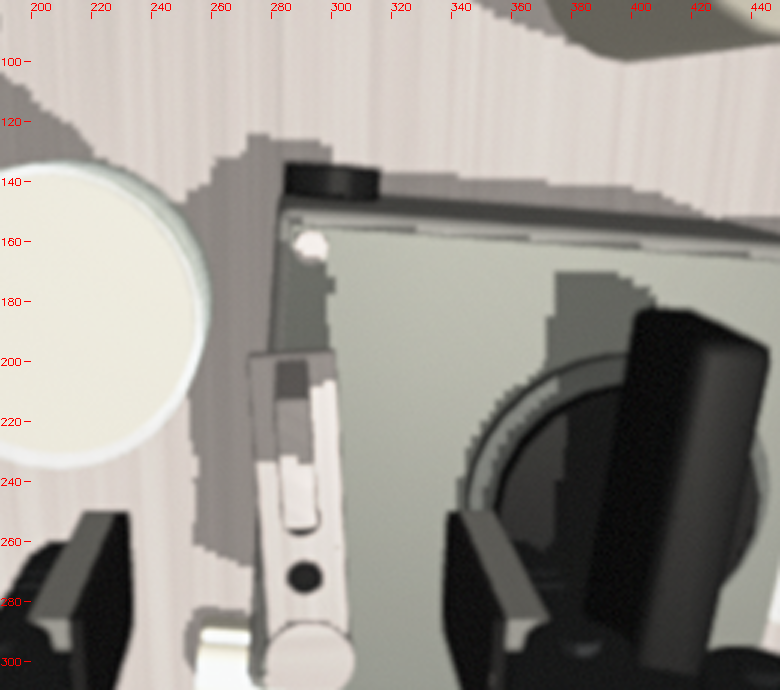

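```bash

python3 - <<'E'
from h import *
c=wcam('w7')
for uv in[(283.8,200),(290,255),(284,212),(287.5,234)]: print('tab',at(c,uv,124))
print('hinge',at(c,(291,299),86), 'hole',at(c,(289,272),84))
for uv in[(272.5,198),(300,198)]: print('arm end',at(c,uv,88))
s=sense();print(s['tool_pos'],s['tcp_rot'])
E
```

```text
tab [ 495.5 -202. ]
tab [ 499.4 -239.4]
tab [ 495.6 -209.8]
tab [ 497.8 -224.6]
hinge [ 501. -296.] hole [ 499.3 -272.3]
arm end [ 486.9 -209.7]
arm end [ 507.3 -209.7]
[ 497.76167934 -224.23549085  173.47769755] [1.79887585e+02 5.77207378e-02 8.99913757e+01]
```

Call:
step_arm(
  plan=[
    {"grip":5,"tx":-0.1,"ty":0,"tz":2,"ax":0,"ay":0,"az":-1.4},
    {"grip":5,"tx":-0.1,"ty":0,"tz":2,"ax":0,"ay":0,"az":-1.5},
    {"grip":5,"tx":0,"ty":0,"tz":2,"ax":0,"ay":0,"az":0},
    {"grip":5,"tx":0,"ty":0,"tz":1.8,"ax":0,"ay":0,"az":0},
    {"grip":3,"tx":0,"ty":0,"tz":0,"ax":0,"ay":0,"az":0},
    {"grip":2,"tx":0,"ty":0,"tz":0,"ax":0,"ay":0,"az":0},
    {"grip":2,"tx":0,"ty":0,"tz":0,"ax":0,"ay":0,"az":0},
  ],
  newtons=30,
)

```text
time: 8.05
tool_pos: [497.9, -226.2, 95.8]
tcp_rot: [179.9, 0.1, 92.9]
ft_force: [0.5, -1.4, 1.2]
finger_gap: 20.1
```

```bash

python3 - <<'E'
from h import *
shot('w8')
E
```

```text
8.05 [ 497.9 -226.2   95.8] [1.7991e+02 5.0000e-02 9.2920e+01] [-29.8   5.4 102.1   0.   72.4 -32.7] qd 1.02 F [ 0.5 -1.4  1.2] 20.1
```

View pics/w8.png

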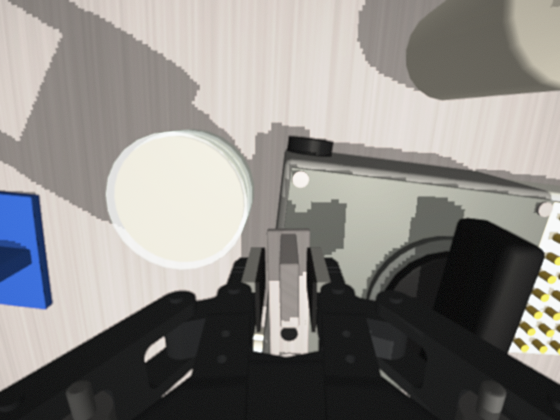

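Tab sits centred between the pads (col ~288). Close and swing.

Call:
step_arm(
  plan=[
    {"grip":0.5,"tx":0,"ty":0,"tz":0,"ax":0,"ay":0,"az":0},
    {"grip":0.5,"tx":0,"ty":0,"tz":0,"ax":0,"ay":0,"az":0},
    {"grip":0.5,"tx":0,"ty":0,"tz":0,"ax":0,"ay":0,"az":0},
    {"grip":0.5,"tx":0,"ty":0,"tz":0,"ax":0,"ay":0,"az":0},
  ],
)

```text
time: 8.43
tool_pos: [498.5, -226.3, 96.2]
tcp_rot: [179.8, 0.1, 92.9]
ft_force: [5.6, 0.1, 3.8]
finger_gap: 7.9
```

Call:
step_arm(
  plan=[
    {"grip":0.5,"tx":0,"ty":-0.61,"tz":0,"ax":0,"ay":0,"az":-5},
    {"grip":0.5,"tx":-0.03,"ty":-0.61,"tz":0,"ax":0,"ay":0,"az":-5},
    {"grip":0.5,"tx":-0.03,"ty":-0.61,"tz":0,"ax":0,"ay":0,"az":-5},
  ],
)

```text
time: 8.68
tool_pos: [480.4, -229.9, 96.2]
tcp_rot: [179.8, 0.2, 108.2]
ft_force: [7.5, -4.4, 1.7]
finger_gap: 7.3
```

```bash

python3 - <<'E'
from h import *
s=sense();print(s['tool_pos'],s['tcp_rot'],s['ft_force'],s['wrist_torque'],s['finger_gap'],s['joint_pos'])
p=s['tool_pos'][:2]-np.array([501,-296]);print(np.hypot(*p),np.degrees(np.arctan2(p[1],p[0])))
E
```

```text
[ 480.44583886 -229.937367     96.19284042] [179.80825367   0.2373051  108.19414279] [ 7.4763765  -4.39962115  1.69255965] [-0.65819401 -0.91107481  0.32480681] 7.2550989362266165 [-3.10849898e+01  2.98383857e+00  1.04578322e+02 -9.96755143e-03
  7.21328965e+01 -4.92764968e+01]
69.18630658574816 107.2825595480838
```

Call:
step_arm(
  plan=[
    {"grip":0.5,"tx":-0.03,"ty":-0.73,"tz":0,"ax":0,"ay":0,"az":-6},
    {"grip":0.5,"tx":-0.03,"ty":-0.73,"tz":0,"ax":0,"ay":0,"az":-6},
    {"grip":0.5,"tx":-0.03,"ty":-0.73,"tz":0,"ax":0,"ay":0,"az":-6},
    {"grip":0.5,"tx":-0.03,"ty":-0.73,"tz":0,"ax":0,"ay":0,"az":-6},
    {"grip":0.5,"tx":-0.03,"ty":-0.73,"tz":0,"ax":0,"ay":0,"az":-6},
  ],
)

```text
time: 9.1
tool_pos: [450.3, -250.0, 96.2]
tcp_rot: [179.9, 0.4, 138.2]
ft_force: [12.7, -7.4, -4.6]
finger_gap: 7.6
```

```bash

python3 - <<'E'
from h import *
s=sense();print(s['tool_pos'],s['tcp_rot'],s['ft_force'],s['wrist_torque'],s['finger_gap'],s['joint_pos'])
p=s['tool_pos'][:2]-np.array([501,-296]);print(np.hypot(*p),np.degrees(np.arctan2(p[1],p[0])))
E
```

```text
[ 450.31311781 -250.0191383    96.22129409] [179.94881435   0.41049785 138.21355757] [12.65675386 -7.41970954 -4.59641475] [-1.04033677 -1.82947926  0.15649756] 7.550836941484197 [-3.47447989e+01  1.66279607e-01  1.07449329e+02  5.01408990e-04
  7.19707152e+01 -8.29586933e+01]
68.43536854577933 137.78709726768184
```

Call:
step_arm(
  plan=[
    {"grip":0.5,"tx":-0.07,"ty":-0.73,"tz":0,"ax":0,"ay":0,"az":-6},
    {"grip":0.5,"tx":-0.07,"ty":-0.73,"tz":0,"ax":0,"ay":0,"az":-6},
    {"grip":0.5,"tx":-0.07,"ty":-0.73,"tz":0,"ax":0,"ay":0,"az":-6},
    {"grip":0.5,"tx":-0.06,"ty":-0.73,"tz":0,"ax":0,"ay":0,"az":-6},
    {"grip":0.5,"tx":-0.06,"ty":-0.73,"tz":0,"ax":0,"ay":0,"az":-6},
  ],
)

```text
time: 9.52
tool_pos: [434.1, -282.4, 96.1]
tcp_rot: [-179.9, 0.2, 168.2]
ft_force: [4.0, -1.8, 4.0]
finger_gap: 8.0
```

```bash

python3 - <<'E'
from h import *
s=sense();print(s['tool_pos'],s['tcp_rot'],s['ft_force'],s['wrist_torque'],s['finger_gap'],s['joint_pos'])
p=s['tool_pos'][:2]-np.array([501,-296]);print(np.hypot(*p),np.degrees(np.arctan2(p[1],p[0])))
E
```

```text
[ 434.06730154 -282.41764721   96.14110176] [-179.89599109    0.22165136  168.19296426] [ 3.98294668 -1.81688309  3.9956717 ] [-0.16278896 -0.77795235 -0.13014193] 8.045933889241603 [-3.87287348e+01  7.70857880e-01  1.06849499e+02  8.00624385e-03
  7.21349212e+01 -1.16923938e+02]
68.29689912846708 168.52898542052526
```

Call:
step_arm(
  plan=[
    {"grip":0.5,"tx":-0.03,"ty":-0.37,"tz":0,"ax":0,"ay":0,"az":-3},
    {"grip":0.5,"tx":-0.02,"ty":-0.37,"tz":0,"ax":0,"ay":0,"az":-3},
    {"grip":0.5,"tx":0,"ty":-0.24,"tz":0,"ax":0,"ay":0,"az":-2},
    {"grip":0.5,"tx":0,"ty":-0.12,"tz":0,"ax":0,"ay":0,"az":-1},
    {"grip":0.5,"tx":0,"ty":0,"tz":0,"ax":0,"ay":0,"az":0},
  ],
)

```text
time: 9.93
tool_pos: [432.7, -292.3, 96.1]
tcp_rot: [-180.0, 0.2, 176.9]
ft_force: [1.3, 3.4, 7.7]
finger_gap: 7.5
```

```bash

python3 - <<'E'
from h import *
s=sense();print(s['tool_pos'],s['tcp_rot'],s['ft_force'],s['wrist_torque'],s['finger_gap'],s['joint_pos'])
p=s['tool_pos'][:2]-np.array([501,-296]);print(np.hypot(*p),np.degrees(np.arctan2(p[1],p[0])))
E
```

```text
[ 432.70615354 -292.33351173   96.12589887] [-1.79975649e+02  1.52188245e-01  1.76926359e+02] [1.34694576 3.3688536  7.66390025] [ 0.52030852 -0.22003623 -0.59281519] 7.487408287953063 [-3.97194564e+01  1.54341054e+00  1.06067114e+02  7.48606969e-02
  7.22528483e+01 -1.26668517e+02]
68.39219692278947 176.92691463473074
```

Call:
step_arm(
  plan=[
    {"grip":0.5,"tx":0,"ty":-0.2,"tz":0,"ax":0,"ay":0,"az":-1},
    {"grip":0.5,"tx":0,"ty":-0.1,"tz":0,"ax":0,"ay":0,"az":0},
    {"grip":0.5,"tx":0,"ty":0,"tz":0,"ax":0,"ay":0,"az":0},
    {"grip":0.5,"tx":0,"ty":0,"tz":0,"ax":0,"ay":0,"az":0},
  ],
)

```text
time: 10.27
tool_pos: [432.7, -292.6, 96.0]
tcp_rot: [179.8, 0.1, 177.9]
ft_force: [0.8, 16.4, 14.4]
finger_gap: 7.7
```

```bash

python3 - <<'E'
from h import *
s=sense();print(s['tool_pos'],s['tcp_rot'],s['ft_force'],s['wrist_torque'],s['finger_gap'])
p=s['tool_pos'][:2]-np.array([501,-296]);print(np.hypot(*p),np.degrees(np.arctan2(p[1],p[0])))
E
```

```text
[ 432.7377487  -292.64111611   96.01712873] [1.79777055e+02 1.13107189e-01 1.77901596e+02] [ 0.79540217 16.40659374 14.37621202] [ 2.42927209 -0.19317804 -0.73078371] 7.671341359939932
68.34483925654077 177.18299978120754
```

Call:
step_arm(
  plan=[
    {"grip":5,"tx":0,"ty":0.1,"tz":0,"ax":0,"ay":0,"az":0},
    {"grip":5,"tx":0,"ty":0.1,"tz":0,"ax":0,"ay":0,"az":0},
    {"grip":5,"tx":0,"ty":0,"tz":0,"ax":0,"ay":0,"az":0},
    {"grip":5,"tx":0,"ty":0,"tz":0,"ax":0,"ay":0,"az":0},
    {"grip":5,"tx":0,"ty":0,"tz":-2,"ax":0,"ay":0,"az":0},
    {"grip":5,"tx":0,"ty":0,"tz":-3,"ax":0,"ay":0,"az":0},
    {"grip":5,"tx":0,"ty":0,"tz":-3,"ax":0,"ay":0,"az":0},
    {"grip":5,"tx":0,"ty":0,"tz":-3,"ax":0,"ay":0,"az":0},
  ],
)

```text
time: 10.93
tool_pos: [430.9, -292.8, 205.0]
tcp_rot: [180.0, -0.1, 177.9]
ft_force: [0.4, -0.0, -0.5]
finger_gap: 50.0
```

```bash

python3 - <<'E'
from h import *
shot('w9')
shot('w9')
cv2.imwrite("pics/side9.png",snapshot("side")[:,:,::-1])
crop('pics/side9.png','pics/side9c.png',180,130,380,230,4)
E
```

```text
10.93 [ 430.9 -292.8  205. ] [ 1.7997e+02 -7.0000e-02  1.7790e+02] [ -39.8   -4.    99.7   -0.    84.4 -127.7] qd 38.63 F [ 0.4 -0.  -0.5] 50.0
10.98 [ 433.5 -295.   212.6] [-179.69    0.38  177.9 ] [ -39.8   -4.3   99.2   -0.    84.6 -127.7] qd 6.98 F [ 2.3 -2.1  6.6] 49.9
```

View pics/w9.png

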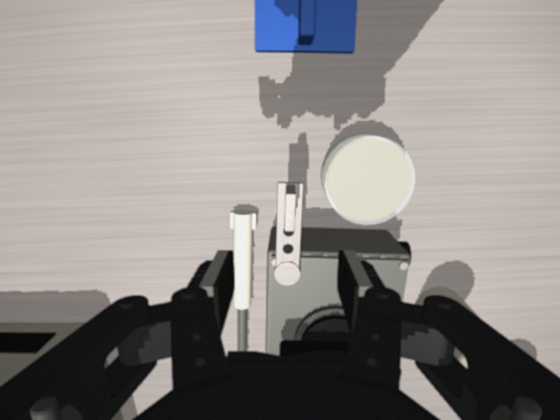

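View pics/side9c.png

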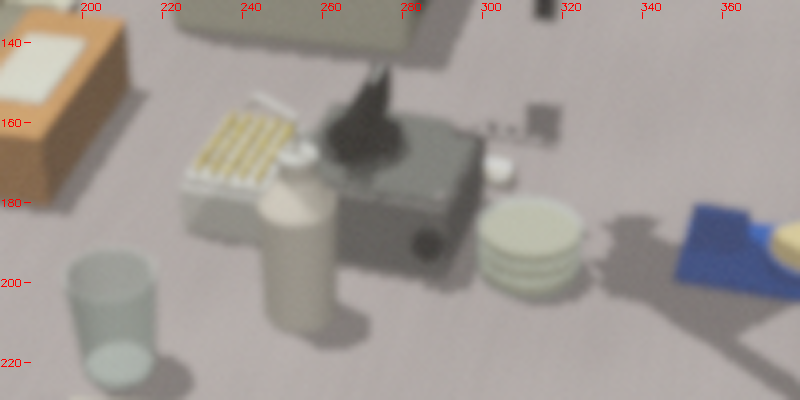

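```bash

python3 - <<'E'
from h import *
plan((420,190,300),187,16)
E
```

```text
0 {'tx': np.float64(0.19), 'ty': np.float64(3.02), 'tz': np.float64(-0.58), 'az': np.float64(-0.57)}
1 {'tx': np.float64(0.16), 'ty': np.float64(3.02), 'tz': np.float64(-0.58), 'az': np.float64(-0.57)}
2 {'tx': np.float64(0.13), 'ty': np.float64(3.03), 'tz': np.float64(-0.58), 'az': np.float64(-0.57)}
3 {'tx': np.float64(0.1), 'ty': np.float64(3.03), 'tz': np.float64(-0.58), 'az': np.float64(-0.57)}
4 {'tx': np.float64(0.07), 'ty': np.float64(3.03), 'tz': np.float64(-0.58), 'az': np.float64(-0.57)}
5 {'tx': np.float64(0.04), 'ty': np.float64(3.03), 'tz': np.float64(-0.58), 'az': np.float64(-0.57)}
6 {'tx': np.float64(0.01), 'ty': np.float64(3.03), 'tz': np.float64(-0.58), 'az': np.float64(-0.57)}
7 {'tx': np.float64(-0.02), 'ty': np.float64(3.03), 'tz': np.float64(-0.58), 'az': np.float64(-0.57)}
8 {'tx': np.float64(-0.05), 'ty': np.float64(3.03), 'tz': np.float64(-0.58), 'az': np.float64(-0.57)}
9 {'tx': np.float64(-0.08), 'ty': np.float64(3.03), 'tz': np.float64(-0.58), 'az': np.float64(-0.57)}
10 {'tx': np.float64(-0.11), 'ty': np.float64(3.03), 'tz': np.float64(-0.58), 'az': np.float64(-0.57)}
11 {'tx': np.float64(-0.14), 'ty': np.float64(3.03), 'tz': np.float64(-0.58), 'az': np.float64(-0.57)}
12 {'tx': np.float64(-0.17), 'ty': np.float64(3.02), 'tz': np.float64(-0.58), 'az': np.float64(-0.57)}
13 {'tx': np.float64(-0.2), 'ty': np.float64(3.02), 'tz': np.float64(-0.58), 'az': np.float64(-0.57)}
14 {'tx': np.float64(-0.23), 'ty': np.float64(3.02), 'tz': np.float64(-0.58), 'az': np.float64(-0.57)}
15 {'tx': np.float64(-0.26), 'ty': np.float64(3.02), 'tz': np.float64(-0.58), 'az': np.float64(-0.57)}
```

Call:
step_arm(
  plan=[
    {"grip":5,"tx":0.2,"ty":3,"tz":-0.6,"ax":0,"ay":0,"az":-0.6},
    {"grip":5,"tx":0.1,"ty":3,"tz":-0.6,"ax":0,"ay":0,"az":-0.6},
    {"grip":5,"tx":0.1,"ty":3,"tz":-0.6,"ax":0,"ay":0,"az":-0.6},
    {"grip":5,"tx":0.1,"ty":3,"tz":-0.6,"ax":0,"ay":0,"az":-0.6},
    {"grip":5,"tx":0.1,"ty":3,"tz":-0.6,"ax":0,"ay":0,"az":-0.6},
    {"grip":5,"tx":0,"ty":3,"tz":-0.6,"ax":0,"ay":0,"az":-0.6},
    {"grip":5,"tx":0,"ty":3,"tz":-0.6,"ax":0,"ay":0,"az":-0.6},
    {"grip":5,"tx":0,"ty":3,"tz":-0.6,"ax":0,"ay":0,"az":-0.6},
  ],
)

```text
time: 11.75
tool_pos: [424.5, -51.6, 251.0]
tcp_rot: [180.0, -0.1, -177.3]
ft_force: [0.6, 0.3, 0.8]
finger_gap: 49.9
```

Call:
step_arm(
  plan=[
    {"grip":5,"tx":-0.1,"ty":3,"tz":-0.6,"ax":0,"ay":0,"az":-0.6},
    {"grip":5,"tx":-0.1,"ty":3,"tz":-0.6,"ax":0,"ay":0,"az":-0.6},
    {"grip":5,"tx":-0.1,"ty":3,"tz":-0.6,"ax":0,"ay":0,"az":-0.6},
    {"grip":5,"tx":-0.1,"ty":3,"tz":-0.6,"ax":0,"ay":0,"az":-0.6},
    {"grip":5,"tx":-0.2,"ty":3,"tz":-0.6,"ax":0,"ay":0,"az":-0.6},
    {"grip":5,"tx":-0.2,"ty":3,"tz":-0.6,"ax":0,"ay":0,"az":-0.5},
    {"grip":5,"tx":-0.2,"ty":3,"tz":-0.5,"ax":0,"ay":0,"az":-0.5},
    {"grip":5,"tx":-0.3,"ty":3,"tz":-0.5,"ax":0,"ay":0,"az":-0.5},
  ],
)

```text
time: 12.42
tool_pos: [417.7, 188.6, 297.1]
tcp_rot: [-180.0, -0.1, -172.8]
ft_force: [0.7, 0.8, -0.2]
finger_gap: 50.0
```

Call:
step_arm(
  plan=[
    {"grip":5,"tx":0,"ty":0,"tz":0,"ax":0,"ay":0,"az":0},
    {"grip":5,"tx":0,"ty":0,"tz":0,"ax":0,"ay":0,"az":0},
    {"grip":5,"tx":0,"ty":0,"tz":0,"ax":0,"ay":0,"az":0},
  ],
)

```text
time: 12.67
tool_pos: [418.0, 187.0, 296.9]
tcp_rot: [-179.9, -0.1, -172.8]
ft_force: [0.3, -0.1, -0.1]
finger_gap: 49.8
```

```bash

python3 - <<'E'
from h import *
shot('w10')
E
```

```text
12.67 [418.  187.  296.9] [-1.7994e+02 -1.3000e-01 -1.7276e+02] [ 17.7 -15.8 100.7  -0.   95.3 -79.5] qd 1.38 F [ 0.3 -0.1 -0.1] 49.8
```

View pics/w10.png

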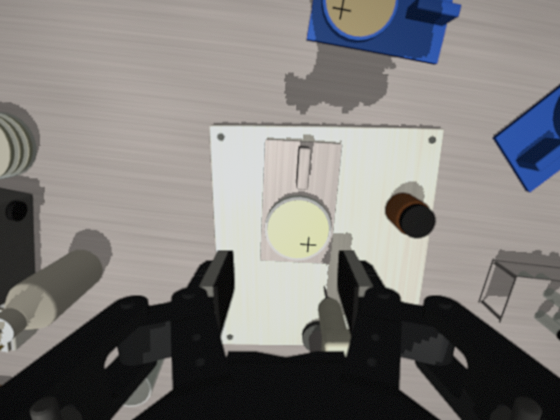

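```bash

python3 - <<'E'
from h import *
crop('pics/w10.png','pics/w10c.png',200,115,450,350,3.2)
E
```

```text
(no output)
```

View pics/w10c.png

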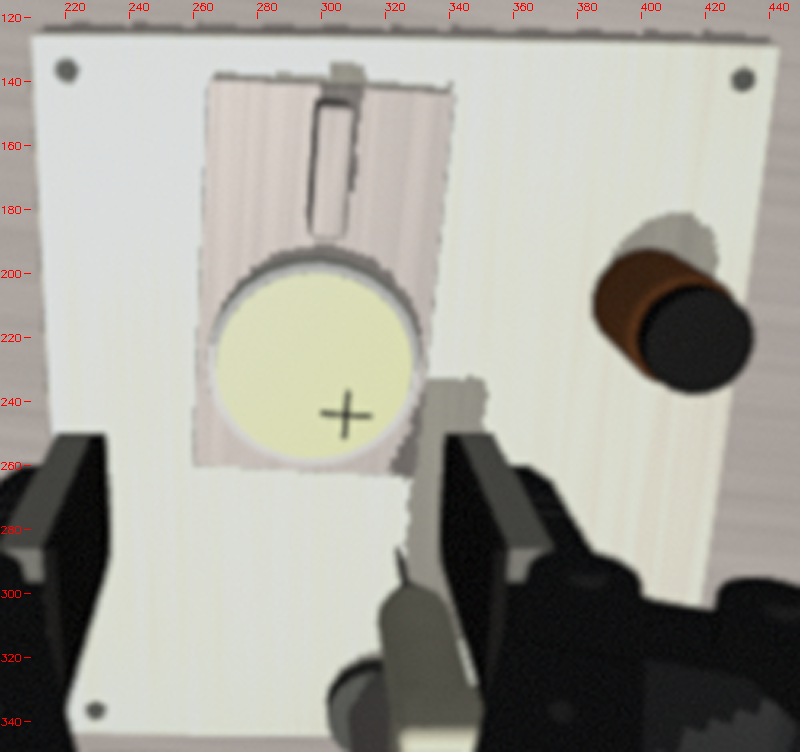

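```bash

python3 - <<'E'
from h import *
c=wcam('w10')
f=lambda a,b:np.degrees(np.arctan2(*(b-a)[::-1]))
a=at(c,(303,147),65);b=at(c,(300.2,188.8),65);print('fin',a,b,(a+b)/2,f(a,b),np.hypot(*(b-a)))
m=at(c,(304.8,244),41);t=at(c,(321.8,285.5),55);print('cross',m,'tip',t,t-m)
P=[at(c,u,25) for u in [(263.5,138),(338,142.5),(259.5,260),(326,262.5)]];print('plate',P,f(P[0],P[2]),f(P[1],P[3]),sum(P)/4)
D=[at(c,u,15) for u in [(209.5,126),(441.5,129)]];print('deck',D,f(D[0],D[1])-90)
print('jar',at(c,(387,0),15))
yaw=np.radians(f(a,b)); fin=(a+b)/2
R=lambda y:np.array([[np.cos(y),-np.sin(y)],[np.sin(y),np.cos(y)]])
for y in(4,5,6,7,8,9,10):
  print(y,'mark pred',fin+R(np.radians(y))@[105,15])
E
```

```text
fin [376.5 203.9] [426.3 207.5] [401.4 205.7] 4.134671373736416 49.92995093127973
cross [506.  225.9] tip [557.6 255.9] [51.6 30. ]
plate [array([374.5, 154.5]), array([368. , 250.4]), array([544.7, 167.1]), array([536.7, 262. ])] 4.233914784364758 3.9335300844494925 [455.975 208.5  ]
deck [array([368.5,  82.1]), array([333. , 385.2])] 6.680222053672864
jar [193.3 283.1]
4 mark pred [505.09787817 227.9878905 ]
5 mark pred [504.69310716 229.79427346]
6 mark pred [504.25687206 231.59331707]
7 mark pred [503.78930577 233.38447333]
8 mark pred [503.2905507  235.16719663]
9 mark pred [502.76075879 236.94094394]
10 mark pred [502.2000914  238.70517495]
```

```bash

python3 - <<'E'
from h import *
plan((401.4,205.7,110),184.1,7)
E
```

```text
0 {'tx': np.float64(0.2), 'ty': np.float64(0.3), 'tz': np.float64(2.67), 'az': np.float64(0.44)}
1 {'tx': np.float64(0.21), 'ty': np.float64(0.3), 'tz': np.float64(2.67), 'az': np.float64(0.44)}
2 {'tx': np.float64(0.21), 'ty': np.float64(0.3), 'tz': np.float64(2.67), 'az': np.float64(0.44)}
3 {'tx': np.float64(0.21), 'ty': np.float64(0.3), 'tz': np.float64(2.67), 'az': np.float64(0.44)}
4 {'tx': np.float64(0.21), 'ty': np.float64(0.3), 'tz': np.float64(2.67), 'az': np.float64(0.44)}
5 {'tx': np.float64(0.21), 'ty': np.float64(0.29), 'tz': np.float64(2.67), 'az': np.float64(0.44)}
6 {'tx': np.float64(0.22), 'ty': np.float64(0.29), 'tz': np.float64(2.67), 'az': np.float64(0.44)}
```

Call:
step_arm(
  plan=[
    {"grip":5,"tx":0.2,"ty":0.3,"tz":2.7,"ax":0,"ay":0,"az":0.4},
    {"grip":5,"tx":0.2,"ty":0.3,"tz":2.7,"ax":0,"ay":0,"az":0.4},
    {"grip":5,"tx":0.2,"ty":0.3,"tz":2.7,"ax":0,"ay":0,"az":0.4},
    {"grip":5,"tx":0.2,"ty":0.3,"tz":2.7,"ax":0,"ay":0,"az":0.5},
    {"grip":5,"tx":0.2,"ty":0.3,"tz":2.7,"ax":0,"ay":0,"az":0.5},
    {"grip":5,"tx":0.2,"ty":0.3,"tz":2.6,"ax":0,"ay":0,"az":0.5},
    {"grip":5,"tx":0.2,"ty":0.3,"tz":2.6,"ax":0,"ay":0,"az":0.4},
    {"grip":5,"tx":0,"ty":0,"tz":0,"ax":0,"ay":0,"az":0},
  ],
)

```text
time: 13.38
tool_pos: [398.3, 204.4, 105.3]
tcp_rot: [-179.8, -0.5, -176.0]
ft_force: [-1.5, -0.1, -2.1]
finger_gap: 50.0
```

Call:
step_arm(
  plan=[
    {"grip":5,"tx":0,"ty":0,"tz":0,"ax":0,"ay":0,"az":0},
    {"grip":5,"tx":0,"ty":0,"tz":0,"ax":0,"ay":0,"az":0},
  ],
)

```text
time: 13.55
tool_pos: [403.2, 206.3, 112.7]
tcp_rot: [180.0, 0.1, -175.9]
ft_force: [-0.2, 0.9, 0.3]
finger_gap: 50.3
```

```bash

python3 - <<'E'
from h import *
shot('w11')
crop('pics/w11.png','pics/w11c.png',170,80,430,310,3)
E
```

```text
13.55 [403.2 206.3 112.7] [ 1.7999e+02  7.0000e-02 -1.7593e+02] [ 20.6 -10.7 115.8  -0.   74.9 -73.4] qd 1.51 F [-0.2  0.9  0.3] 50.3
```

View pics/w11c.png

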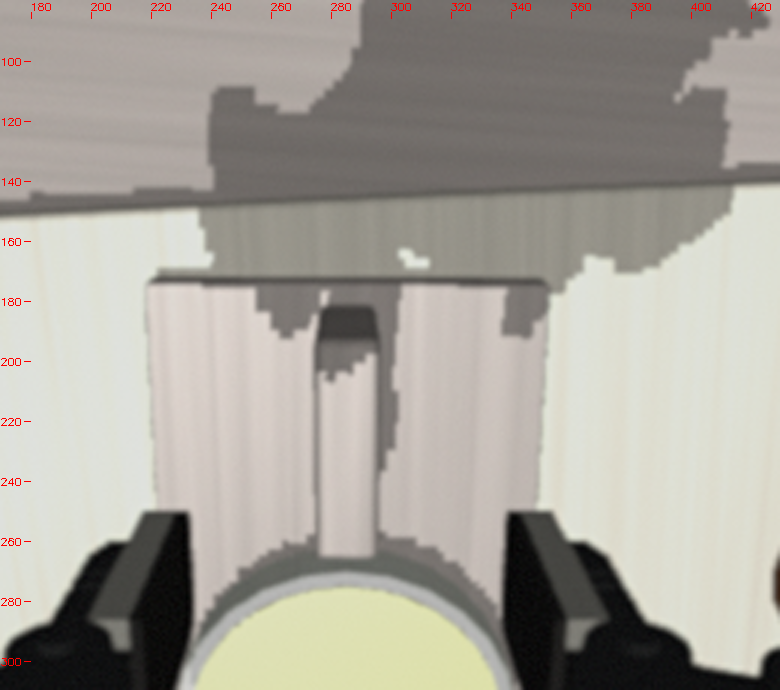

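```bash

python3 - <<'E'
from h import *
c=wcam('w11')
f=lambda a,b:np.degrees(np.arctan2(*(b-a)[::-1]))
a=at(c,(282.3,193),65);b=at(c,(282.4,265),65);print('fin',a,b,(a+b)/2,f(a,b),np.hypot(*(b-a)))
s=sense();print(s['tool_pos'],s['tcp_rot'])
E
```

```text
fin [377.3 204.3] [425.9 207.6] [401.6  205.95] 3.8844915700530556 48.71190819501938
[403.81732646 206.70216963 113.32030307] [ 1.79960881e+02  1.57778535e-01 -1.75925440e+02]
```

Call:
step_arm(
  plan=[
    {"grip":5,"tx":0.1,"ty":0,"tz":2,"ax":0,"ay":0,"az":0},
    {"grip":5,"tx":0,"ty":0,"tz":2,"ax":0,"ay":0,"az":0},
    {"grip":5,"tx":0,"ty":0,"tz":2,"ax":0,"ay":0,"az":0},
    {"grip":5,"tx":0,"ty":0,"tz":1.2,"ax":0,"ay":0,"az":0},
    {"grip":5,"tx":0,"ty":0,"tz":0.6,"ax":0,"ay":0,"az":0},
    {"grip":5,"tx":0,"ty":0,"tz":0,"ax":0,"ay":0,"az":0},
    {"grip":5,"tx":0,"ty":0,"tz":0,"ax":0,"ay":0,"az":0},
    {"grip":5,"tx":0,"ty":0,"tz":0,"ax":0,"ay":0,"az":0},
  ],
)

```text
time: 14.27
tool_pos: [402.7, 207.2, 35.0]
tcp_rot: [180.0, 0.1, -175.9]
ft_force: [-0.4, -0.5, 1.3]
finger_gap: 50.2
```

Call:
step_arm(
  plan=[
    {"grip":1,"tx":0,"ty":0,"tz":0,"ax":0,"ay":0,"az":0},
    {"grip":1,"tx":0,"ty":0,"tz":0,"ax":0,"ay":0,"az":0},
    {"grip":1,"tx":0,"ty":0,"tz":0,"ax":0,"ay":0,"az":0},
    {"grip":1,"tx":0,"ty":0,"tz":0,"ax":0,"ay":0,"az":0},
    {"grip":1,"tx":0,"ty":0,"tz":0,"ax":0,"ay":0,"az":0},
    {"grip":1,"tx":0,"ty":0,"tz":0,"ax":0,"ay":0,"az":0},
  ],
  newtons=30,
)

```text
time: 14.77
tool_pos: [401.9, 206.9, 34.1]
tcp_rot: [180.0, 0.1, -175.9]
ft_force: [-0.9, -0.9, 5.3]
finger_gap: 13.2
```

```bash

python3 - <<'E'
from h import *
shot('w12')
for n in('scene','side'): cv2.imwrite(f"pics/{n}12.png",snapshot(n)[:,:,::-1])
crop('pics/scene12.png','pics/scene12c.png',230,130,390,250,5)
crop('pics/side12.png','pics/side12c.png',170,220,330,340,5)
E
```

```text
14.77 [401.9 206.9  34.1] [ 1.7999e+02  6.0000e-02 -1.7587e+02] [ 20.7  -4.4 119.1  -0.   65.2 -73.4] qd 0.09 F [-0.9 -0.9  5.3] 13.2
```

View pics/w12.png

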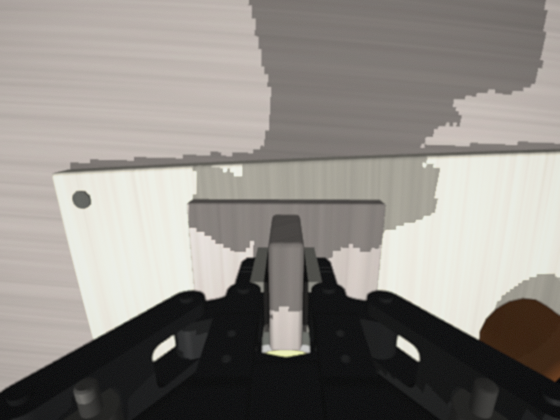

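View pics/scene12c.png

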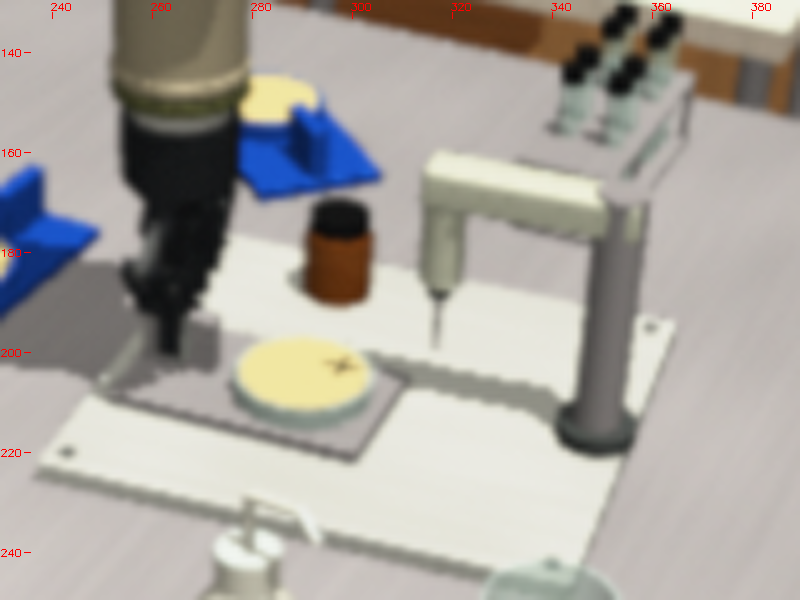

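View pics/side12c.png

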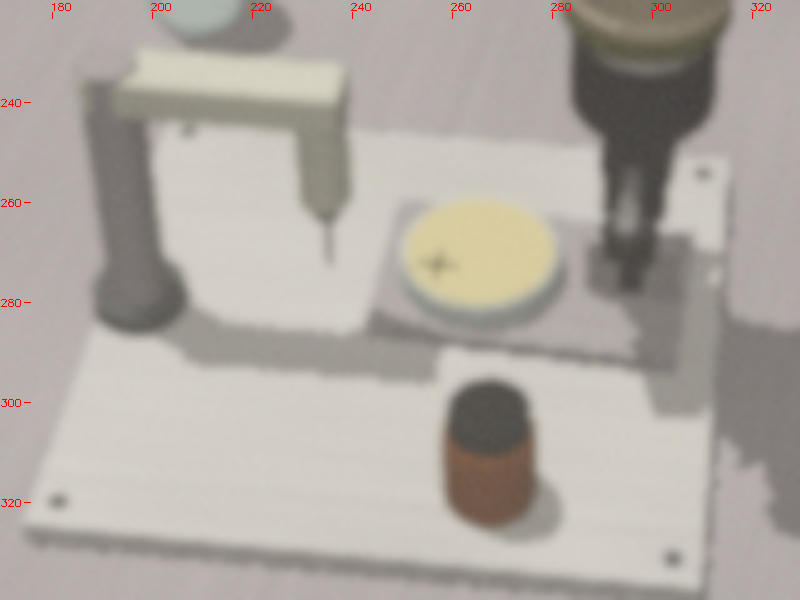

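```bash
cat > d.py <<'E'
from h import *
def delta(n,tip,cross):
    c=cam(n); X=np.array([560,258,55.]);
    sh=proj(c,X-[0,0,14])[0]-proj(c,X)[0]
    t=np.array(tip)+sh
    return 'target px',t.round(1),'delta',at(c,t,41)-at(c,cross,41)
E
python3 - <<'E'
from d import *
print(delta('scene',(316.7,198.9),(297.9,202.5)))
print(delta('side',(235.5,272.1),(257.1,272.3)))
E
```

```text
('target px', array([316.4, 202.6]), 'delta', array([52.6, 27.6]))
('target px', array([235.8, 275.8]), 'delta', array([52.8, 26.1]))
```

Call:
step_arm(
  plan=[
    {"grip":1,"tx":-0.3,"ty":0.13,"tz":0,"ax":0,"ay":0,"az":0},
    {"grip":1,"tx":-0.7,"ty":0.3,"tz":0,"ax":0,"ay":0,"az":0},
    {"grip":1,"tx":-0.8,"ty":0.35,"tz":0,"ax":0,"ay":0,"az":0},
    {"grip":1,"tx":-0.8,"ty":0.35,"tz":0,"ax":0,"ay":0,"az":0},
    {"grip":1,"tx":-0.8,"ty":0.35,"tz":0,"ax":0,"ay":0,"az":0},
    {"grip":1,"tx":-0.8,"ty":0.35,"tz":0,"ax":0,"ay":0,"az":0},
    {"grip":1,"tx":-0.7,"ty":0.3,"tz":0,"ax":0,"ay":0,"az":0},
    {"grip":1,"tx":-0.5,"ty":0.2,"tz":0,"ax":0,"ay":0,"az":0},
  ],
)

```text
time: 15.58
tool_pos: [453.6, 234.0, 34.0]
tcp_rot: [-180.0, -0.1, -175.9]
ft_force: [-7.3, -3.5, 13.6]
finger_gap: 13.4
```

Call:
step_arm(
  plan=[
    {"grip":1,"tx":0,"ty":0,"tz":0,"ax":0,"ay":0,"az":0},
    {"grip":1,"tx":0,"ty":0,"tz":0,"ax":0,"ay":0,"az":0},
    {"grip":1,"tx":0,"ty":0,"tz":0,"ax":0,"ay":0,"az":0},
    {"grip":1,"tx":0,"ty":0,"tz":0,"ax":0,"ay":0,"az":0},
  ],
)

```text
time: 15.92
tool_pos: [454.5, 234.4, 34.0]
tcp_rot: [180.0, 0.1, -175.9]
ft_force: [3.8, 2.1, 3.8]
finger_gap: 13.4
```

```bash

python3 - <<'E'
from h import *
shot('w13')
for n in('scene','side'): cv2.imwrite(f"pics/{n}13.png",snapshot(n)[:,:,::-1])
crop('pics/scene13.png','pics/scene13c.png',270,160,350,220,9)
crop('pics/side13.png','pics/side13c.png',200,240,280,300,9)
E
```

```text
15.92 [454.5 234.4  34. ] [ 1.7995e+02  1.3000e-01 -1.7588e+02] [ 21.5   4.8 109.9   0.   65.2 -72.6] qd 0.14 F [3.8 2.1 3.8] 13.4
```

View pics/scene13c.png

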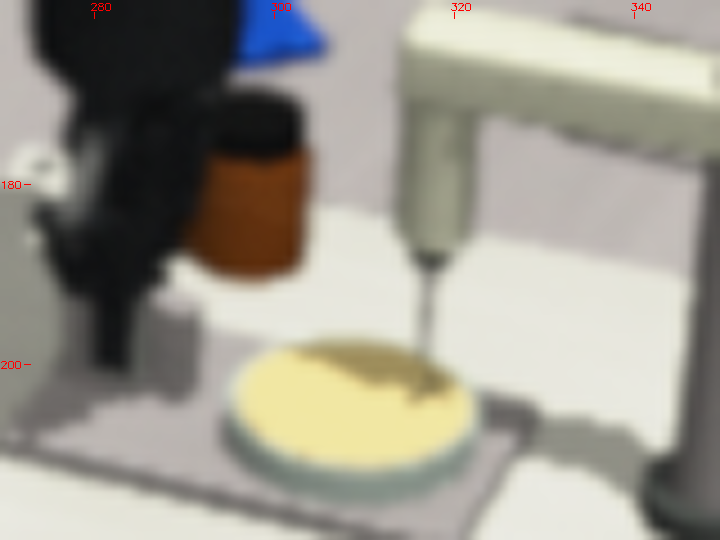

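View pics/side13c.png

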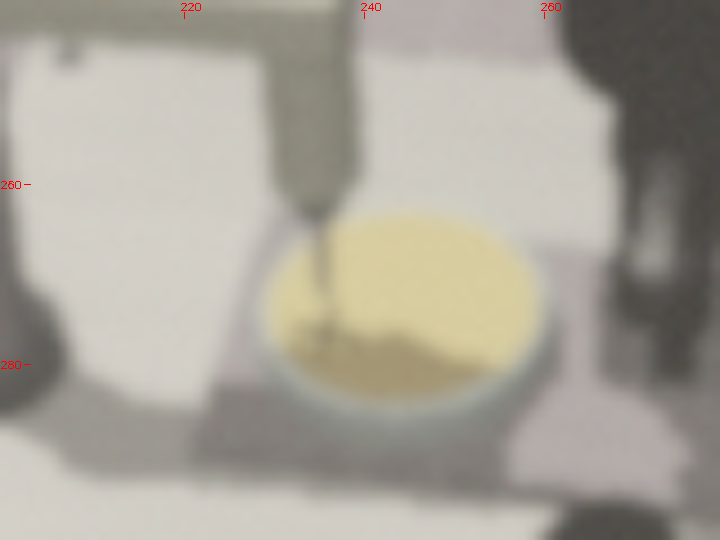

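```bash

python3 - <<'E'
from d import *
for n,x,y in(('scene',302,184),('side',221,258)):
    ims=[]
    for k in('12','13'):
        im=cv2.imread(f'pics/{n}{k}.png')[y:y+30,x:x+30]
        im=cv2.resize(im,None,fx=13,fy=13,interpolation=cv2.INTER_CUBIC)
        g=cv2.createCLAHE(3,(3,3)).apply(cv2.cvtColor(im,cv2.COLOR_BGR2GRAY))
        for i in range(0,30,5):
            cv2.putText(g,str(x+i),(int((i+.5)*13)-8,10),0,.35,255,1);cv2.putText(g,str(y+i),(0,int((i+.5)*13)+4),0,.35,255,1)
        ims.append(g)
    cv2.imwrite(f'pics/z_{n}.png',np.hstack(ims))
E
```

View pics/z_scene.png

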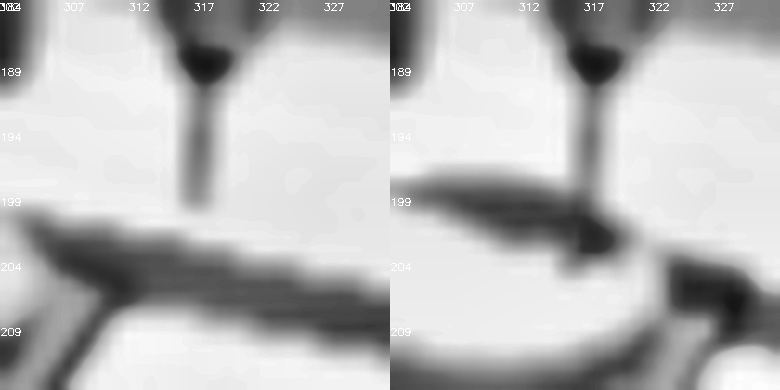

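View pics/z_side.png

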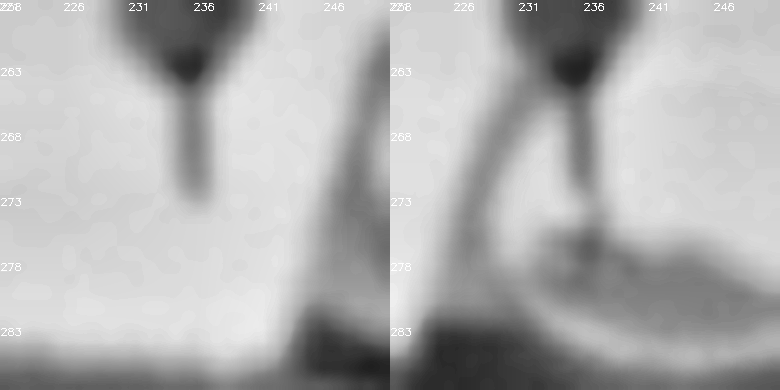

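```bash

python3 - <<'E'
from d import *
ims=[]
for n,x,y in(('scene',283,187),('side',242,257)):
        im=cv2.imread(f'pics/{n}12.png')[y:y+30,x:x+30]
        im=cv2.resize(im,None,fx=13,fy=13,interpolation=cv2.INTER_CUBIC)
        g=cv2.createCLAHE(3,(3,3)).apply(cv2.cvtColor(im,cv2.COLOR_BGR2GRAY))
        for i in range(0,30,5):
            cv2.putText(g,str(x+i),(int((i+.5)*13)-8,10),0,.35,0,1);cv2.putText(g,str(y+i),(0,int((i+.5)*13)+4),0,.35,0,1)
        ims.append(g)
cv2.imwrite(f'pics/z_c.png',np.hstack(ims))
E
```

```text
(no output)
```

View pics/z_c.png

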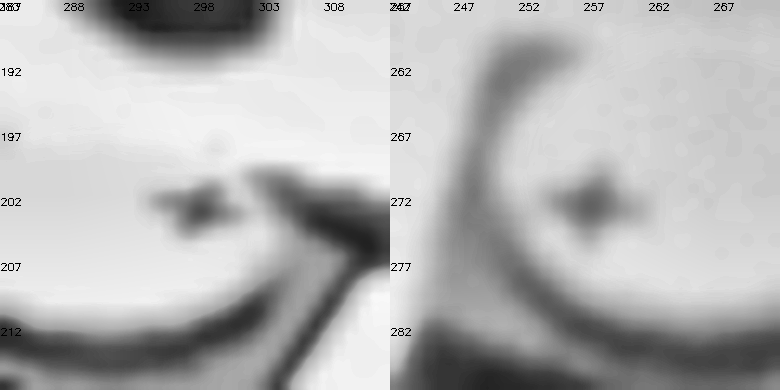

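```bash

python3 - <<'E'
from d import *
print(delta('scene',(316.4,199.3),(297.8,202.5)))
print(delta('side',(235.4,272.6),(257.0,272.2)))
print('now',delta('scene',(316.4,199.3),(317.1,201.7)))
print('now',delta('side',(235.4,272.6),(235.5,276.7)))
# wrist cross-check: tip ray vs. cross, height variation
c=wcam('w10');print(at(c,(321.8,285.5),55)-at(c,(304.8,244),41))
E
```

```text
('target px', array([316.1, 203. ]), 'delta', array([52.9, 25.1]))
('target px', array([235.7, 276.3]), 'delta', array([52.2, 28.3]))
now ('target px', array([316.1, 203. ]), 'delta', array([ 0.1, -8.6]))
now ('target px', array([235.7, 276.3]), 'delta', array([ 0. , -1.6]))
[51.6 30. ]
```

Call:
step_arm(
  plan=[
    {"grip":1,"tx":0,"ty":0.1,"tz":0,"ax":0,"ay":0,"az":0},
    {"grip":1,"tx":0,"ty":0,"tz":0,"ax":0,"ay":0,"az":0},
    {"grip":1,"tx":0,"ty":0,"tz":0,"ax":0,"ay":0,"az":0},
    {"grip":2,"tx":0,"ty":0,"tz":0,"ax":0,"ay":0,"az":0},
    {"grip":4.5,"tx":0,"ty":0,"tz":0,"ax":0,"ay":0,"az":0},
    {"grip":4.5,"tx":0,"ty":0,"tz":0,"ax":0,"ay":0,"az":0},
    {"grip":4.5,"tx":0,"ty":0,"tz":0,"ax":0,"ay":0,"az":0},
    {"grip":4.5,"tx":0,"ty":0,"tz":0,"ax":0,"ay":0,"az":0},
  ],
)

```text
time: 16.73
tool_pos: [452.7, 234.7, 32.7]
tcp_rot: [-180.0, -0.1, -175.9]
ft_force: [0.1, -0.3, 0.3]
finger_gap: 45.4
```

Call:
step_arm(
  plan=[
    {"grip":4.5,"tx":0,"ty":0,"tz":-1,"ax":0,"ay":0,"az":0},
    {"grip":4.5,"tx":0,"ty":0,"tz":-2,"ax":0,"ay":0,"az":0},
    {"grip":4.5,"tx":0,"ty":0,"tz":-3,"ax":0,"ay":0,"az":0},
    {"grip":4.5,"tx":0.4,"ty":-0.2,"tz":-4,"ax":0,"ay":0,"az":0},
    {"grip":4.5,"tx":1,"ty":-0.4,"tz":-3.8,"ax":0,"ay":0,"az":0},
    {"grip":4.5,"tx":1,"ty":-0.4,"tz":-3.8,"ax":0,"ay":0,"az":-1},
    {"grip":4.5,"tx":1,"ty":-0.4,"tz":-3.8,"ax":0,"ay":0,"az":-1},
    {"grip":4.5,"tx":0.8,"ty":-0.4,"tz":-3.6,"ax":0,"ay":0,"az":-1},
  ],
)

```text
time: 17.4
tool_pos: [412.1, 213.2, 286.4]
tcp_rot: [180.0, 0.1, -172.8]
ft_force: [1.1, 0.4, 0.7]
finger_gap: 44.6
```

Call:
step_arm(
  plan=[
    {"grip":4.5,"tx":0,"ty":0,"tz":0,"ax":0,"ay":0,"az":0},
    {"grip":4.5,"tx":0,"ty":0,"tz":0,"ax":0,"ay":0,"az":0},
    {"grip":4.5,"tx":0,"ty":0,"tz":0,"ax":0,"ay":0,"az":0},
    {"grip":4.5,"tx":0,"ty":0,"tz":0,"ax":0,"ay":0,"az":0},
  ],
)

```text
time: 17.73
tool_pos: [412.5, 213.3, 281.9]
tcp_rot: [-180.0, -0.1, -172.9]
ft_force: [0.5, -0.8, -0.2]
finger_gap: 44.9
```

```bash

python3 - <<'E'
from h import *
shot('w14')
crop('pics/w14.png','pics/w14c.png',230,200,350,320,6)
E
```

```text
17.73 [412.5 213.3 281.9] [-1.7997e+02 -1.3000e-01 -1.7288e+02] [ 21.  -14.7 101.3   0.   93.6 -76.1] qd 0.71 F [ 0.5 -0.8 -0.2] 44.9
```

View pics/w14.png

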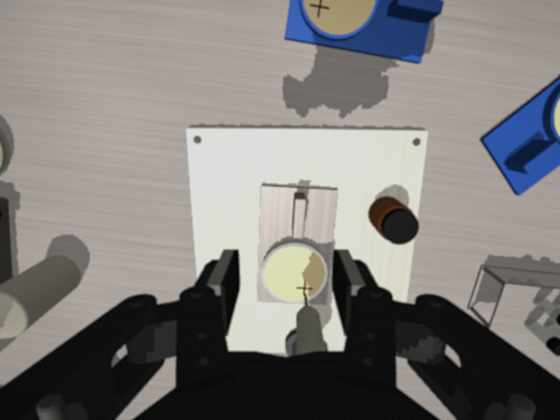

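View pics/w14c.png

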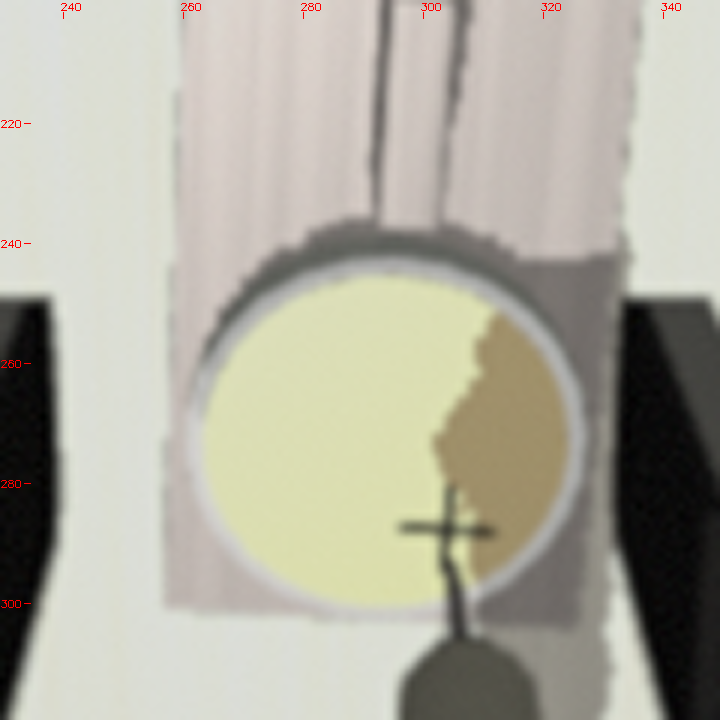

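```bash

python3 - <<'E'
from h import *
c=wcam('w14')
m=at(c,(304.0,287.7),41);print('cross',m)
for tip in [(303.6,292.5),(303.8,293.5),(304,295)]: print(tip,at(c,tip,55)-m)
e=proj(c,[*m,55])[0];print('expected tip px',e,'crop',(e+.5-[230,200])*6)
K=proj(c,[[*m,55],[m[0],m[1]+5,55],[m[0]+5,m[1],55],[*m,97]]);print(K.round(1), ((K+.5-[230,200])*6).round())
im=cv2.imread('pics/w14.png')[270:310,285:325]
im=cv2.resize(im,None,fx=18,fy=18,interpolation=cv2.INTER_CUBIC)
p=((e+.5-[285,270])*18).astype(int);cv2.circle(im,tuple(int(v) for v in p),5,(0,0,255),1)
cv2.imwrite('pics/w14z.png',im)
E
```

```text
cross [557.9 258.4]
(303.6, 292.5) [-0.7 -1.4]
(303.8, 293.5) [ 0.7 -1. ]
(304, 295) [ 2.9 -0.4]
expected tip px [304.59116673 293.10954208] crop [450.54700039 561.65725251]
[[304.6 293.1]
 [308.3 293.5]
 [304.1 296.4]
 [306.6 311.6]] [[451. 562.]
 [473. 564.]
 [447. 582.]
 [463. 673.]]
```

View pics/w14z.png

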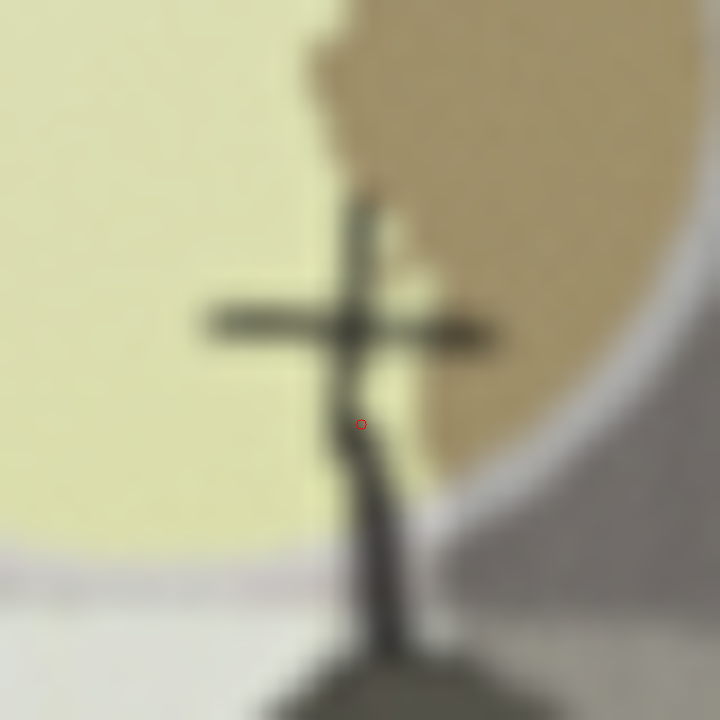

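```bash

python3 - <<'E'
from h import *
for n in('scene','side'): cv2.imwrite(f"pics/{n}15.png",snapshot(n)[:,:,::-1])
a=cv2.imread('pics/scene15.png');
crop('pics/scene15.png','pics/s15a.png',160,150,380,360,3.5)
ims=[]
for n,x,y in(('scene',302,184),('side',221,258)):
        im=cv2.imread(f'pics/{n}15.png')[y:y+30,x:x+30]
        ims.append(cv2.resize(im,None,fx=13,fy=13,interpolation=cv2.INTER_CUBIC))
cv2.imwrite(f'pics/z15.png',np.hstack(ims))
E
```

```text
(no output)
```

View pics/s15a.png

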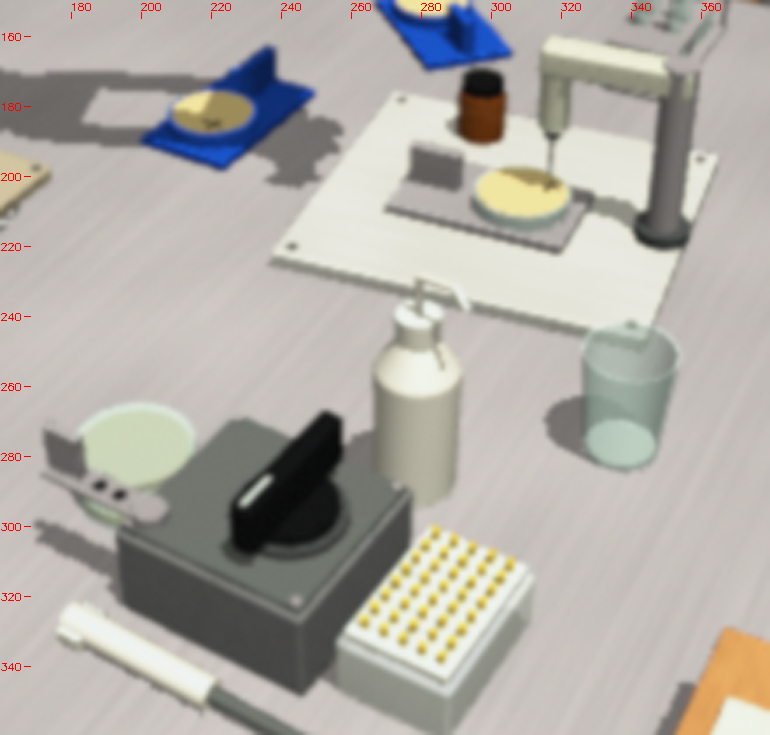

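View pics/z15.png

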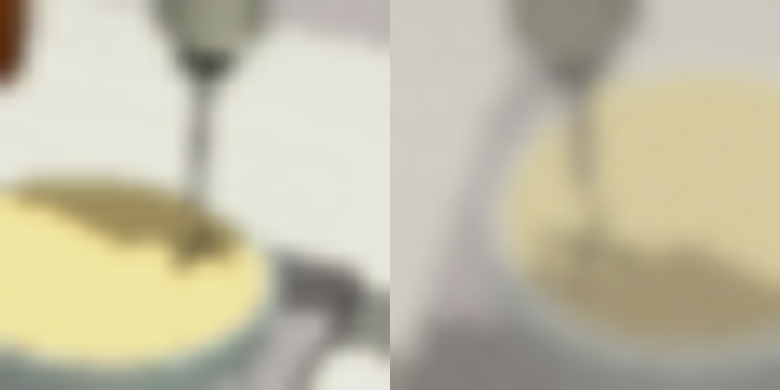

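View pics/side15.png

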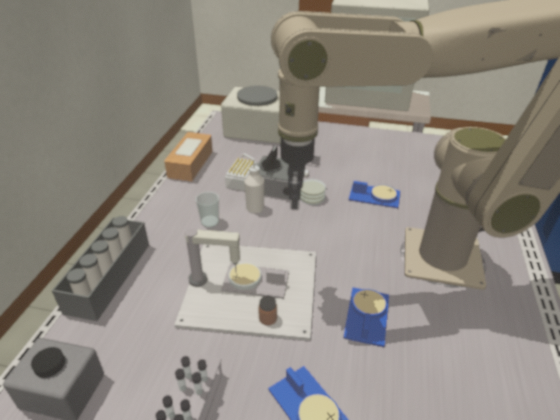

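```bash

python3 - <<'E'
from h import *
s=sense();print(s['time'],s['tool_pos'],s['qd'].round(2))
print(hand_in())
E
```

```text
17.8833 [412.46496465 213.29963244 281.63591903] [-0.05 -0.09 -0.43 -0.09 -0.01 -0.01]
the job is handed in; nothing more can be done
None
```

The job is handed in at 17.9 s of the 72 s allowed. All three steps were done in order; `hand_in()` gave no verdict, so the results below are my own checks.

- **Handle:** I gripped the black bar and turned it clockwise to its stop, where the wrist torque rose from 0.3 to 1.6 N m. Afterwards a picture put the bar within about 1° of square across the box.
- **Hasp:** I gripped the tab and swung it anticlockwise until the stop pushed back with about 16 N. From above it stands square from the front, within about 2°.
- **Carrier:** I slid it flat along the deck about 53 mm in x and 28 mm in y, then let go of it.
    - The wrist camera puts the cross under the needle tip to about 1–2 mm.
    - The side camera puts it under the tip to about 1.5–2 mm.
    - The scene camera disagreed. It suggested about 2–3 mm off in y, and one direct reading on the partly hidden cross gave over 8 mm. I set that reading aside because each pixel there covers several mm and the needle and its shadow cover the cross.
- **Rest of the bench:** in the last pictures the jar, wash bottle, tip box, beaker, dish stack and pipette stand where they were, judged by eye. The needle was not hit, and the gripper is clear at about 280 mm.

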